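# Slip-test slide shoes on the ramp

## Task

Slip-test the three slide shoes on the inclined ramp, one at a time: lay each flat between the rails on the open upper part, web along the slope, and let go of it without pushing it down. A good shoe runs down by itself under the guard and stays there; a shoe that stays put when let go is worn, so take it off the ramp again and set it flat, web up, in the black reject tray. Leave the tape roll, pen, battery and glue bottle alone.

Things in the scene. Friction and masses are not known exactly. Their poses are not given: they have to be found in the camera images.
- shoe_1: one of three look-alike slide shoes: grey sole plate 92 x 56 x 14 mm with an upright aluminium web on its middle to grip (60 mm long, 14 mm thick, top 50 mm above the underside); about 0.22 kg. Origin: centre of the underside; x along the 92 mm side and the web, z up; same either way round. Its sole is good (slides on the ramp) or worn (sticks): only the ramp shows which.
- shoe_2: one of three look-alike slide shoes: grey sole plate 92 x 56 x 14 mm with an upright aluminium web on its middle to grip (60 mm long, 14 mm thick, top 50 mm above the underside); about 0.22 kg. Origin: centre of the underside; x along the 92 mm side and the web, z up; same either way round. Its sole is good (slides on the ramp) or worn (sticks): only the ramp shows which.
- shoe_3: one of three look-alike slide shoes: grey sole plate 92 x 56 x 14 mm with an upright aluminium web on its middle to grip (60 mm long, 14 mm thick, top 50 mm above the underside); about 0.22 kg. Origin: centre of the underside; x along the 92 mm side and the web, z up; same either way round. Its sole is good (slides on the ramp) or worn (sticks): only the ramp shows which.
- deck: the ramp's inclined aluminium deck, fixed, 420 mm along the slope, 98 mm wide, inclined 24 degrees, upper end about 0.2 m above the bench. Origin at the middle of its upper surface; x up the slope, y across, z square out of it. Rails 10 mm high along both edges leave a lane 78 mm wide; the upper half is open above. A good shoe slides as soon as it is let go, down within about 1 s.
- guard (a point): centre of the grey guard sheet's upper face, axes as the deck's. The sheet covers the lane's lower half (deck x = -0.21 to -0.005), 72 to 76 mm above the deck, on four thin pins standing on the rails, heads to 81 mm. Under it an 18 mm high stop ends the lane at deck x = -0.202; two shoes fit there, one behind the other.
- test_place (a point): a point on the deck's upper surface in the middle of the open upper part (deck x = 0.125, between two scribed lines), where the middle of a shoe belongs for the test; axes as the deck's
- reject_tray: black open tray, fixed, for worn shoes: 106 x 136 mm outside, 20 mm high, walls and floor 4 mm thick. Origin at the centre of its underside, y along its 136 mm side, z up. One shoe fits in it, its long side along the tray's y.
- tape_roll: roll of brown tape lying flat, 94 x 92 x 48 mm, loose; origin at the centre of the underside. A bystander: leave it where it is.
- marker_pen: marker pen lying flat, 135 mm long, 17 mm thick, loose; origin at the centre of the underside. A bystander: leave it where it is.
- battery: flat black battery block, 26 x 51 x 17 mm, loose; origin at the centre of the underside. A bystander: leave it where it is.
- glue_bottle: white dropper bottle standing up, 56 x 52 x 129 mm, loose; origin at the centre of the underside. A bystander: leave it where it is.

How it is judged:
By the outcome, as a careful person would: the job done as asked, in the order asked, and still so for the second after the job is handed in, with the robot touching nothing.
It also fails if it takes over 72 s, if anything falls off the work surface, if the arm or the gripper's body presses on something with over 40 N, if the wrist force passes 120 N, or if a joint passes its speed limit or range.

## Robot

A 7-joint arm with a two-finger parallel gripper is mounted at the origin on a cart in front of the work surface, level with it; the furniture and walls round the work are solid. World frame = base frame: x ahead of the robot, y to its left, z up, the work surface at z = 0. Lengths are in m, angles in rad, forces in N, time in s.
With the tool pointing down it reaches from about 0.425 to 0.925 m from the base axis. Payload 6.8 kg.
Tool frame: the origin (TCP) lies at the very end of the fingers, on their centre line; the grasp point (between the pads) lies 19 mm behind it (robot.tcp_to_grasp is the distance from the TCP to the grasp point, in m); x points along the fingers, y is the direction in which the jaws open and shut, and the axes are right-handed (so a half turn about x gives the same grasp; the last joint's range is limited). The gripper opens to 85 mm and grips with 20 to 120 N. Pads are 22 mm wide; open, the fingers measure 114 mm over their backs; the gripper's body (76 mm by 85 mm) begins 54 mm behind the grasp point. The pads swing forward as they close: fully open they stand 13 mm farther back than shut.
Start: joints at [1.193, 0.477, 0.022, 1.555, -0.011, 1.109, -0.083], TCP at [0.18, -0.651, 0.231] pointing down, gripper open.
Joint ranges: [-2.96, 2.96], [-0.34, 2.1], [-1.41, 1.46], [0.24, 2.44], [-1.37, 4.51], [0.17, 1.92], [-2.96, 2.96]. Speed limits (rad/s): [2.39, 2.39, 3.14, 3.14, 3.14, 3.14, 3.14].

## Interface

Orientations are given as a unit quaternion [w, x, y, z].
In Python, from plant import robot gives the robot as it stands.
- The arm moves only by the tool step_arm, never from a script. Its argument "increments" is a list of rows, each an object with "offset": the shift along the tool's x, y, z in mm, a list of three; "rot": the turn, a rotation vector about the tool's x, y, z in rad, a list of three; "fingers": the closure, from -1 (fully open) to 1 (shut), so that 0 is half open. A call has 1 to 12 rows; each row is the pose to reach, as a shift and turn from the pose measured when the call began, along the tool's axes at that moment; what a row does not reach only later rows make up. A row lasts 1/12 s, in which the tool goes at most 41.7 mm and 7.16 degrees, less where a joint would pass 70% of its speed; a pose out of reach is approached as far as the arm can. A call with a gripper value outside its range is refused whole. The fingers move at their own pace and stop on an object; "squeeze" is the grip in N (left out, the last holds). Time passes only in rows, so rows that repeat a pose let the fingers close. It gives the time, the measured TCP pose, the force and the opening at its end, in the units of the state.
- robot.get_obs(): the state, without advancing time (a new reading comes with each control period).
- robot.camera(name): name is "scene" or "side" or "wrist"; returns a dict with "color" (384x512x3 uint8, blue, green, red), "fx", "fy", "cx", "cy" (pixels), "camera_from_world" (4x4, takes a point from world to camera coordinates). Camera axes: x right, y up, looking along -z (the intrinsics and any distortion apply to the point x, -y, -z); pixel columns grow to the right and rows downward; lengths in m; the calibration is good to about 2 mm. A picture is of the moment at which its call begins. There is no depth.
- robot.finish_job(): hands the job in, once; it reports no verdict.
Trained networks look in a picture, given as the dict that the camera call returned (one of the last four; its "shot" number tells which), for a name from the list of things; names that differ only in an ending like _2 or _b are one class to them, and where a whole thing is asked for, a point or a joint stands for the part that bears it (a point fixed in the world has none). Each returns a list of dicts, best first, with "score" (0 to 1); they miss things now and then, are a little off and sometimes report something else, mostly with a low value. They report only what shows in the picture. A call takes as long as a camera call.
- robot.spot_in(picture, thing): "uv" ([column, row] in pixels, amid what is visible of it).
- robot.place_of(picture, thing): "uv" ([column, row] in pixels: a listed point, or the origin of a listed thing).
The state is a dict: "time_s": time; "joints": joint angles; "qd": joint speeds; "tau": joint torques, N m; "position": TCP position; "ee_rot": TCP orientation; "ft_force": force on the tool from outside, world axes, zero at the start; "ft_torque": the same for the moment, N m; "finger_gap": opening from 0.0 (shut) to 1.0 (fully open).
Only numpy, scipy, OpenCV 4.12 (cv2) and the standard library are available. Lean on these libraries where they do the work, as an engineer would, in place of code of your own. Each camera call takes 0.05 s, during which the arm holds its last target.

## Working session

There is one attempt and no reset: what is moved stays moved. The work goes in short steps, Python scripts to look and compute and a tool call to move; the robot and the scene stay as the last step left them, time stands still between calls to the robot, and variables do not carry over. Pictures are saved under pics/ and viewed, and the job is handed in when it is done.

Besides the shell and the picture viewer there is one more tool, called after "Call:" as name(argument=value, ...), one argument or row to a line, values as JSON. step_arm: Moves the arm, as the interface text tells. Its arguments: {"type":"object","properties":{"increments":{"type":"array","items":{"type":"object","properties":{"offset":{"type":"array","items":{"type":"number"}},"rot":{"type":"array","items":{"type":"number"}},"fingers":{"type":"number"}}}},"squeeze":{"type":"number"}},"required":["increments"]}

```bash
ls; mkdir -p pics; python3 - <<'E'
from plant import robot
import cv2,pickle
o=robot.get_obs();print({k:(o[k] if k in('time_s','position','ee_rot','finger_gap','ft_force') else None) for k in o}, robot.tcp_to_grasp)
for n in('scene','side','wrist'):
    p=robot.camera(n);cv2.imwrite(f'pics/{n}0.png',p['color'])
    pickle.dump(p,open(f'{n}0.pkl','wb'))
    print(n,p['fx'],p['fy'],p['cx'],p['cy'],p['camera_from_world'],[k for k in p])
E
```

```text
pics
{'time_s': 0.0, 'joints': None, 'qd': None, 'tau': None, 'position': array([ 0.17973434, -0.65002113,  0.23030996]), 'ee_rot': array([-0.09446722, -0.70054497, -0.09574517,  0.70081778]), 'ft_force': array([ 0.44641613, -0.01173754, -0.49811943]), 'ft_torque': None, 'finger_gap': 1.0025183605680628} 0.0187
scene 420.637458345294 420.637458345294 253.77433937596575 189.2474351780958 [[-0.77200979 -0.63535485 -0.01803083  0.41491981]
 [ 0.47978775 -0.60111995  0.6391076  -0.28796695]
 [-0.4168988   0.48474635  0.76890595 -1.02274584]
 [ 0.          0.          0.          1.        ]] ['color', 'fx', 'fy', 'cx', 'cy', 'camera_from_world', 'shot']
side 368.9690878610097 368.9690878610097 256.931775293627 191.86676402816227 [[-0.92301808 -0.38432307 -0.01825948  0.44919968]
 [ 0.12846559 -0.35257117  0.92692511 -0.16180722]
 [-0.36267647  0.85322292  0.37480185 -0.88169926]
 [ 0.          0.          0.          1.        ]] ['color', 'fx', 'fy', 'cx', 'cy', 'camera_from_world', 'shot']
wrist 273.46345531867024 273.46345531867024 256.86970991285955 191.49198311562944 [[ 0.26565519 -0.96406621 -0.001911   -0.67424178]
 [ 0.91980961  0.25405268 -0.2990109   0.03957645]
 [ 0.2887518   0.07767604  0.95424778 -0.37930319]
 [ 0.          0.          0.          1.        ]] ['color', 'fx', 'fy', 'cx', 'cy', 'camera_from_world', 'shot']
```

View pics/scene0.png

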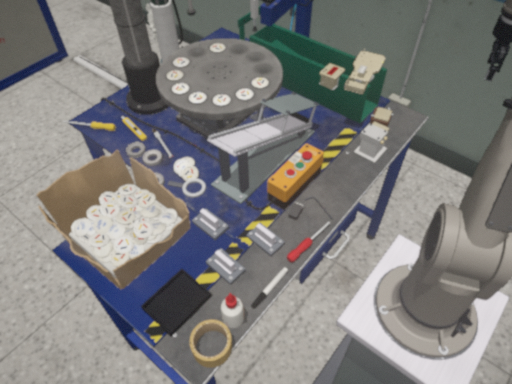

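View pics/side0.png

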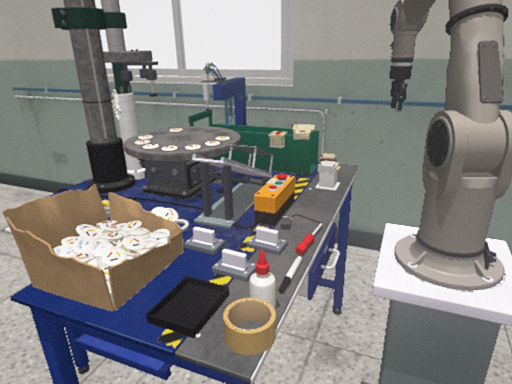

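View pics/wrist0.png

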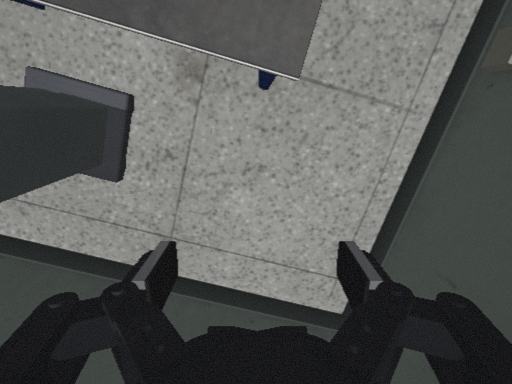

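The scene view shows the shoes at about (209,222), (266,238) and (226,265), the ramp at (260,130) with its upper end at left, and the black tray at (178,300). I'll triangulate next.

```bash
cat > h.py <<'E'
import numpy as np,cv2,pickle
from scipy.spatial.transform import Rotation as R
def K(p): return np.array([[p['fx'],0,p['cx']],[0,p['fy'],p['cy']],[0,0,1]])
F=np.diag([1,-1,-1,1.])
def P(p): return K(p)@(F@p['camera_from_world'])[:3]
def proj(p,X):
    X=np.atleast_2d(X);q=np.c_[X,np.ones(len(X))]@P(p).T;return q[:,:2]/q[:,2:]
def tri(ps,uvs):
    A=[]
    for p,uv in zip(ps,uvs):
        M=P(p);A+= [uv[0]*M[2]-M[0],uv[1]*M[2]-M[1]]
    A=np.array(A);A/=np.linalg.norm(A[:,:3],axis=1)[:,None]
    return np.linalg.lstsq(A[:,:3],-A[:,3],rcond=None)[0]
def onz(p,uv,z):
    M=P(p);A=np.array([uv[0]*M[2]-M[0],uv[1]*M[2]-M[1]]);
    return np.r_[np.linalg.solve(A[:,:2],-A[:,3]-A[:,2]*z),z]
def rq(q): return R.from_quat(np.r_[q[1:],q[0]])
E
python3 - <<'E'
from plant import robot
from h import *
import itertools
ps=[robot.camera('scene'),robot.camera('side')]
np.set_printoptions(precision=4,suppress=True)
for n in ['shoe_1','deck','guard','test_place','reject_tray','tape_roll','marker_pen','battery','glue_bottle']:
    d=[robot.place_of(p,n) for p in ps]
    for p,x in zip(['sc','si'],d): print(n,p,[(np.round(k['uv'],1).tolist(),round(k['score'],2)) for k in x[:5]])
    for a,b in itertools.product(d[0][:4],d[1][:4]):
        X=tri(ps,[a['uv'],b['uv']]);e=max(np.linalg.norm(proj(p,X)[0]-u['uv']) for p,u in zip(ps,(a,b)))
        if e<4: print('   ',X,round(e,2),a['score']*b['score'])
print(robot.get_obs()['time_s'])
for p,n in zip(ps,['sc','si']):
    x0,y0,w,h=(140,80,230,270) if n=='sc' else (140,130,190,230)
    c=p['color'][y0:y0+h,x0:x0+w];s=min(800/w,600/h);cv2.imwrite(f'pics/{n}_crop.png',cv2.resize(c,None,fx=s,fy=s,interpolation=cv2.INTER_CUBIC));print(n,s,x0,y0)
E
```

```text
shoe_1 sc [([210.5, 226.8], 0.75), ([226.4, 270.2], 0.74), ([263.8, 240.5], 0.64)]
shoe_1 si [([234.9, 268.2], 0.71), ([205.0, 248.7], 0.68), ([267.7, 245.2], 0.68)]
    [ 0.5738  0.1482 -0.0088] 0.47 0.51
    [0.4411 0.2319 0.0134] 1.31 0.5254
    [0.4191 0.0969 0.0064] 1.09 0.43520000000000003
deck sc [([263.3, 130.1], 0.86)]
deck si [([240.2, 165.8], 0.71)]
    [ 0.6089 -0.1442  0.1275] 2.26 0.6105999999999999
guard sc [([286.7, 101.0], 0.89)]
guard si [([249.4, 151.2], 0.85)]
    [ 0.637  -0.2917  0.1322] 0.77 0.7565
test_place sc [([240.4, 138.0], 0.83)]
test_place si [([233.5, 273.2], 0.65), ([221.4, 159.6], 0.55)]
    [ 0.6114 -0.0379  0.1766] 0.29 0.4565
reject_tray sc [([176.5, 301.0], 0.89), ([232.6, 315.9], 0.21)]
reject_tray si [([189.6, 308.2], 0.94), ([249.0, 148.2], 0.57)]
    [ 0.4837  0.3667 -0.0062] 0.98 0.8366
tape_roll sc [([212.8, 349.6], 0.57)]
tape_roll si [([252.1, 334.3], 0.66)]
    [0.329  0.4004 0.0078] 0.07 0.3762
marker_pen sc [([266.5, 287.3], 0.83)]
marker_pen si [([290.4, 274.2], 0.64)]
    [0.3251 0.2027 0.0098] 1.71 0.5312
battery sc [([296.4, 213.6], 0.68)]
battery si [([287.0, 227.1], 0.62)]
    [ 0.4106 -0.0415 -0.0079] 0.31 0.42160000000000003
glue_bottle sc [([236.0, 317.5], 0.92)]
glue_bottle si [([263.4, 301.9], 0.7)]
    [0.3408 0.3095 0.0064] 1.36 0.644
1.15
sc 2.2222222222222223 140 80
si 2.608695652173913 140 130
```

View pics/sc_crop.png

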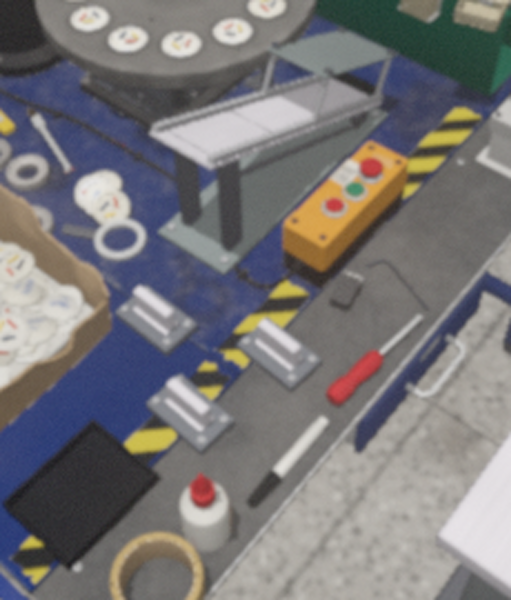

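View pics/si_crop.png

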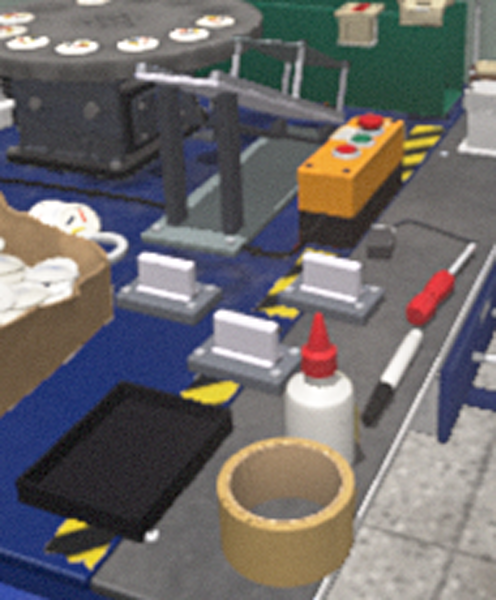

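```bash
cat > fit0.py <<'E'
from h import *
from scipy.optimize import least_squares
np.set_printoptions(precision=4,suppress=True)
sc=pickle.load(open('scene0.pkl','rb'));si=pickle.load(open('side0.pkl','rb'))
def Rd(yaw,inc=np.radians(24)): # deck x up slope
    return R.from_euler('z',yaw)*R.from_euler('y',-inc)
S=lambda a,b:(140+a/2.2222,80+b/2.2222)
Z=lambda a,b:(140+a/2.6087,130+b/2.6087)
w=0.049
obs=[(sc,[0,0,0],(263.3,130.1),2),(si,[0,0,0],(240.2,165.8),2),
(sc,[-.1075,0,.076],(286.7,101),1),(si,[-.1075,0,.076],(249.4,151.2),1),
(sc,[.125,0,0],(240.4,138),1),(si,[.125,0,0],(221.4,159.6),1),
(sc,[.21,w,.01],S(213,165),1),(sc,[.21,-w,.01],S(152,132),1),
(si,[.21,w,.01],Z(238,92),1),(si,[.21,-w,.01],Z(138,70),1),
(sc,[-.21,-w,.076],S(330,30),2),(sc,[-.005,-w,.076],S(272,55),2),(sc,[-.21,w,.076],S(393,50),2),(sc,[-.005,w,.076],S(328,75),2)]
def res(v):
    r=Rd(v[3],np.radians(24));out=[]
    for p,l,uv,s in obs: out+=list((proj(p,r.apply(l)+v[:3])[0]-uv)/s)
    return np.array(out)
if __name__=='__main__':
    s=least_squares(res,[.61,-.144,.12,1.5],loss='soft_l1');print(s.x,np.degrees(s.x[3]));print(res(s.x).reshape(-1,2))
    np.save('deck.npy',s.x)
    r=Rd(s.x[3])
    for p,n,o in((sc,'sc',S),(si,'si',Z)):
        im=cv2.resize(p['color'],None,fx=3,fy=3,interpolation=cv2.INTER_CUBIC)
        def line(a,b,c):
            q=proj(p,r.apply(np.array([a,b]))+s.x[:3]);q=np.round((q+.5)*3-.5).astype(int);cv2.line(im,tuple(map(int,q[0])),tuple(map(int,q[1])),c,1)
        for z,x0,x1,c in((0,-.21,.21,(0,255,0)),(.01,-.21,.21,(0,255,255)),(.076,-.21,-.005,(0,0,255))):
            P4=[[x0,-w,z],[x1,-w,z],[x1,w,z],[x0,w,z]]
            for i in range(4): line(P4[i],P4[(i+1)%4],c)
        line([.125,-w,0],[.125,w,0],(255,0,255))
        u,v=proj(p,[s.x[:3]])[0]*3
        u,v=int(u),int(v);cv2.imwrite(f'pics/deck_{n}.png',im[max(v-250,0):v+200,u-250:u+330])
E
python3 fit0.py
```

```text
[ 0.6202 -0.1517  0.1108  1.6447] 94.23248750187572
[[ 0.2868  1.1416]
 [-1.9828  1.5927]
 [ 0.4609  1.9512]
 [-0.0812 -0.4094]
 [ 0.351   3.9974]
 [-0.129   4.8253]
 [ 2.5727 -0.6122]
 [ 0.445  -0.5689]
 [-4.9659 -6.8865]
 [ 0.2517 -1.1405]
 [ 0.3524 -0.2983]
 [-2.6867 -1.084 ]
 [-1.1257  0.3935]
 [-1.409   0.4399]]
```

```bash
python3 - <<'E'
from h import *
from plant import robot
o=robot.get_obs();print(rq(o['ee_rot']).as_matrix().round(3))
sc=pickle.load(open('scene0.pkl','rb'));w=pickle.load(open('wrist0.pkl','rb'))
C=np.linalg.inv(w['camera_from_world']);r=rq(o['ee_rot'])
print('cam in tool',r.inv().apply(C[:3,3]-o['position']), r.inv().as_matrix()@C[:3,:3])
S=lambda a,b:(140+a/2.2222,80+b/2.2222)
for a,b in (((140,288),(190,322)),((260,325),(312,360)),((172,380),(222,415))):
    A=onz(sc,S(*a),.05);B=onz(sc,S(*b),.05);d=B-A;print(A,B,np.linalg.norm(d),np.degrees(np.arctan2(d[1],d[0])),(A+B)/2)
E
```

```text
[[ 0.     0.266 -0.964]
 [-0.    -0.964 -0.266]
 [-1.     0.    -0.   ]]
cam in tool [-1.41166045e-01  2.23411823e-06 -7.50488301e-02] [[ 1.94852955e-03  2.99032726e-01 -9.54240867e-01]
 [ 9.99997725e-01  2.45328140e-04  2.11884266e-03]
 [ 8.67705434e-04 -9.54242825e-01 -2.99031568e-01]]
[0.59848302 0.1454345  0.05      ] [0.51547042 0.14473693 0.05      ] 0.08301553295221745 -179.51854424954118 [0.55697672 0.14508571 0.05      ]
[0.44674204 0.09522798 0.05      ] [0.36810189 0.09561876 0.05      ] 0.07864112470032879 179.7152829393129 [0.40742196 0.09542337 0.05      ]
[0.47734752 0.21826491 0.05      ] [0.40277879 0.21658529 0.05      ] 0.07458764585571694 -178.70966299187296 [0.44006315 0.2174251  0.05      ]
```

View pics/deck_sc.png

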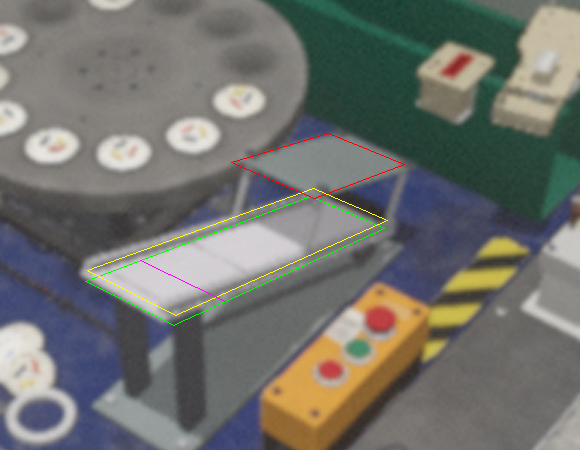

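View pics/deck_si.png

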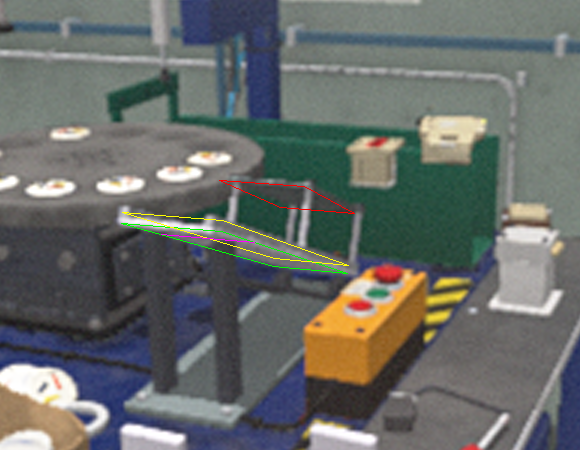

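Call:
step_arm(
  increments=[
    {"offset":[-190,-544,-586],"rot":[-1.37,0,0],"fingers":-1},
    {"offset":[-190,-544,-586],"rot":[-1.37,0,0],"fingers":-1},
    {"offset":[-190,-544,-586],"rot":[-1.37,0,0],"fingers":-1},
    {"offset":[-190,-544,-586],"rot":[-1.37,0,0],"fingers":-1},
    {"offset":[-190,-544,-586],"rot":[-1.37,0,0],"fingers":-1},
    {"offset":[-190,-544,-586],"rot":[-1.37,0,0],"fingers":-1},
    {"offset":[-190,-544,-586],"rot":[-1.37,0,0],"fingers":-1},
    {"offset":[-190,-544,-586],"rot":[-1.37,0,0],"fingers":-1},
    {"offset":[-190,-544,-586],"rot":[-1.37,0,0],"fingers":-1},
    {"offset":[-190,-544,-586],"rot":[-1.37,0,0],"fingers":-1},
    {"offset":[-190,-544,-586],"rot":[-1.37,0,0],"fingers":-1},
    {"offset":[-190,-544,-586],"rot":[-1.37,0,0],"fingers":-1},
  ],
)

```text
time_s: 2.15
position: [0.4359, -0.2348, 0.3478]
ee_rot: [0.519, 0.481, 0.518, -0.481]
ft_force: [1.3, -0.1, -0.1]
finger_gap: 0.996
```

```bash
cat > goto.py <<'E'
# usage: goto(pos, toolx, tooly): prints offset/rot needed
from h import *
def goto(pos,tx,ty,o=None):
    if o is None:
        from plant import robot; o=robot.get_obs()
    tx=np.array(tx,float);tx/=np.linalg.norm(tx);ty=np.array(ty,float);ty-=tx*(ty@tx);ty/=np.linalg.norm(ty)
    T=R.from_matrix(np.c_[tx,ty,np.cross(tx,ty)]);r=rq(o['ee_rot'])
    d=r.inv().apply(np.array(pos)-o['position'])*1000;rv=(r.inv()*T).as_rotvec()
    print('t',round(o['time_s'],2),'pos',o['position'].round(4),'gap',round(float(o['finger_gap']),3),'F',o['ft_force'].round(1),'off',d.round(1),'rot',rv.round(4),'rows',round(max(np.linalg.norm(d)/41.7,np.degrees(np.linalg.norm(rv))/7.16),1))
def down(ang): # tool y direction heading in deg
    a=np.radians(ang);return [0,0,-1],[np.cos(a),np.sin(a),0]
E
python3 -c "
from goto import *
goto([.6,.03,.42],*down(4))"
```

```text
t 2.15 pos [ 0.4359 -0.2348  0.3478] gap 0.996 F [ 1.3 -0.1 -0.1] off [ -72.3  183.6 -251.6] rot [ 0.0054  0.0008 -0.0006] rows 7.7
```

Call:
step_arm(
  increments=[
    {"offset":[-72,184,-252],"fingers":-1},
    {"offset":[-72,184,-252],"fingers":-1},
    {"offset":[-72,184,-252],"fingers":-1},
    {"offset":[-72,184,-252],"fingers":-1},
    {"offset":[-72,184,-252],"fingers":-1},
    {"offset":[-72,184,-252],"fingers":-1},
    {"offset":[-72,184,-252],"fingers":-1},
    {"offset":[-72,184,-252],"fingers":-1},
    {"offset":[-72,184,-252],"fingers":-1},
    {"offset":[-72,184,-252],"fingers":-1},
  ],
)

```text
schema error: expected keys offset, rot, fingers
```

```bash
python3 - <<'E'
from plant import robot
import pickle,cv2
p=robot.camera('wrist');pickle.dump(p,open('w1.pkl','wb'))
cv2.imwrite('pics/w1.png',cv2.resize(p['color'],None,fx=1.5,fy=1.5,interpolation=cv2.INTER_CUBIC))
E
```

```text
(no output)
```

View pics/w1.png

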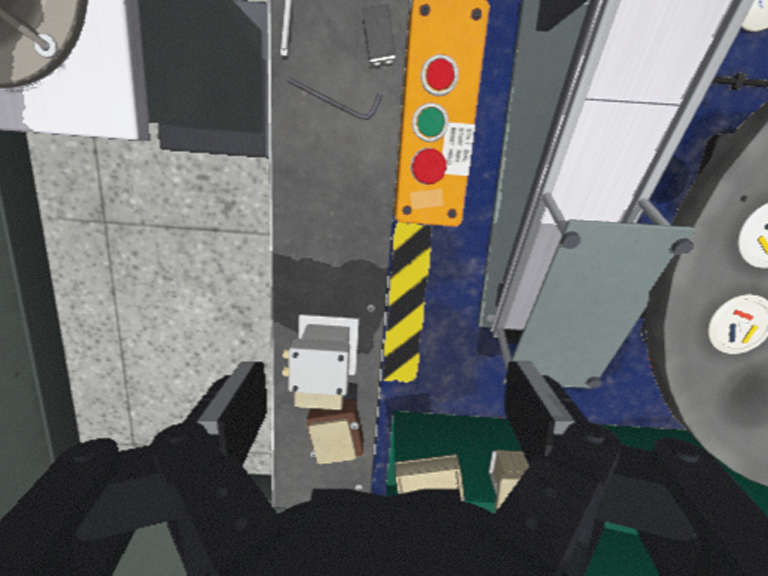

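This view shows the guard sheet's corner heads near (568,238), (683,245) and (592,382), plus part of the lane. The move call was refused because a key was missing, so I'll repeat it.

Call:
step_arm(
  increments=[
    {"offset":[-72,184,-252],"rot":[0,0,0],"fingers":-1},
    {"offset":[-72,184,-252],"rot":[0,0,0],"fingers":-1},
    {"offset":[-72,184,-252],"rot":[0,0,0],"fingers":-1},
    {"offset":[-72,184,-252],"rot":[0,0,0],"fingers":-1},
    {"offset":[-72,184,-252],"rot":[0,0,0],"fingers":-1},
    {"offset":[-72,184,-252],"rot":[0,0,0],"fingers":-1},
    {"offset":[-72,184,-252],"rot":[0,0,0],"fingers":-1},
    {"offset":[-72,184,-252],"rot":[0,0,0],"fingers":-1},
    {"offset":[-72,184,-252],"rot":[0,0,0],"fingers":-1},
    {"offset":[-72,184,-252],"rot":[0,0,0],"fingers":-1},
  ],
)

```text
time_s: 3.03
position: [0.6046, 0.0426, 0.4236]
ee_rot: [0.522, 0.48, 0.52, -0.476]
ft_force: [-0.4, 0.2, -0.8]
finger_gap: 0.998
```

```bash
python3 - <<'E'
from plant import robot
import pickle,cv2
p=robot.camera('wrist');pickle.dump(p,open('w2.pkl','wb'))
cv2.imwrite('pics/w2.png',cv2.resize(p['color'],None,fx=1.5,fy=1.5,interpolation=cv2.INTER_CUBIC))
E
```

```text
(no output)
```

View pics/w2.png

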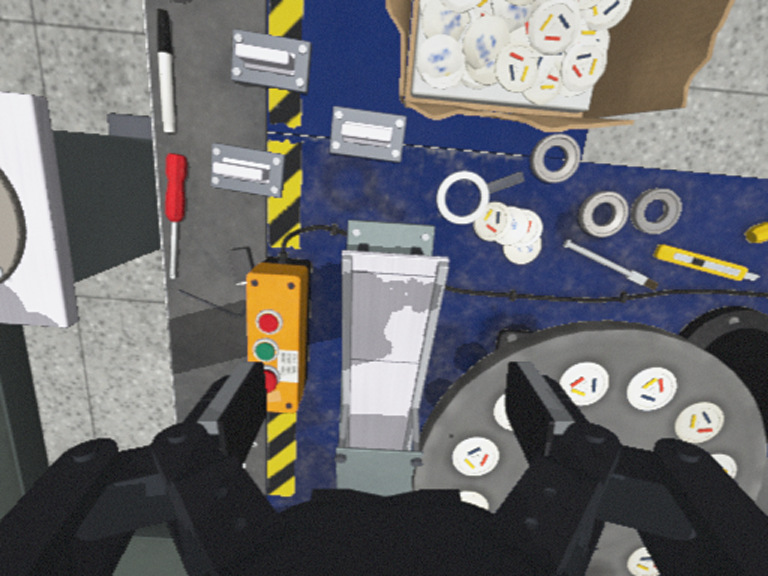

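```bash
python3 - <<'E'
import pickle,cv2
c=pickle.load(open('w2.pkl','rb'))['color']
def z(n,x,y,w,h,f): cv2.imwrite(f'pics/{n}.png',cv2.resize(c[y:y+h,x:x+w],None,fx=f,fy=f,interpolation=cv2.INTER_CUBIC))
z('w2s',130,10,150,130,5); z('w2d',215,140,95,195,3)
E
```

```text
(no output)
```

View pics/w2s.png

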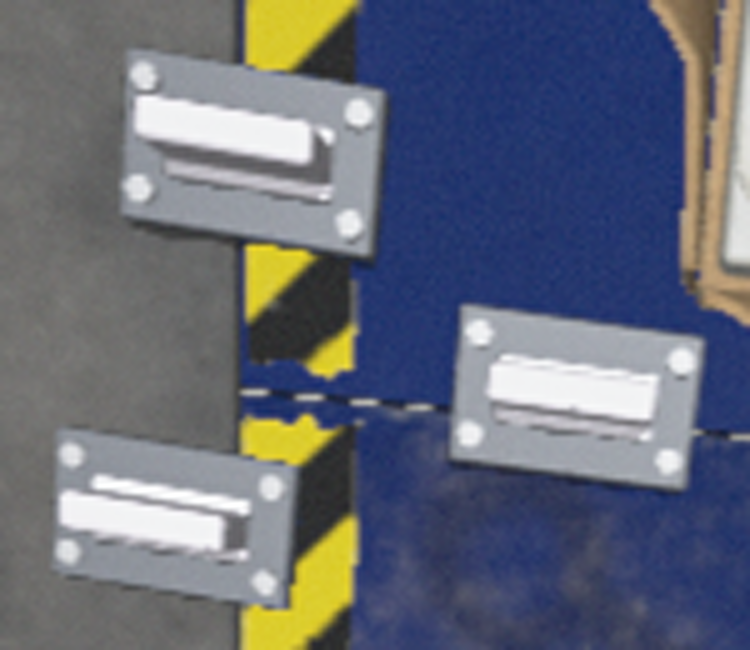

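View pics/w2d.png

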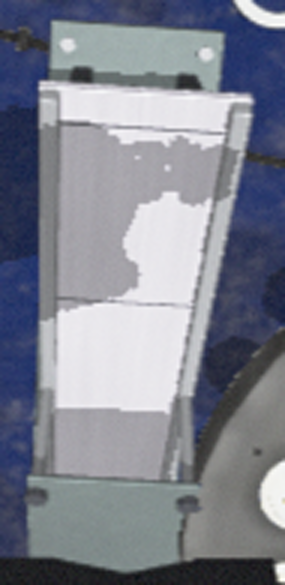

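```bash
cat > fit1.py <<'E'
from fit0 import *
w1=pickle.load(open('w1.pkl','rb'));w2=pickle.load(open('w2.pkl','rb'))
s_=lambda a,f,x,y:np.array([(a[0]+.5)/f-.5+x,(a[1]+.5)/f-.5+y])
W=lambda *a:s_(a,5,130,10); D=lambda *a:s_(a,3,215,140); Q=lambda *a:s_(a,1.5,0,0)
sh={'A':([(130,50),(386,90),(374,258),(122,214)],[(137,97),(315,122),(308,165),(134,138)],(226.4,270.2),(234.9,268.2)),
'B':([(462,304),(704,338),(686,490),(450,460)],[(492,355),(658,376),(655,423),(488,400)],(210.5,226.8),(205,248.7)),
'C':([(58,428),(298,465),(286,607),(54,570)],[(62,490),(228,515),(222,552),(60,528)],(263.8,240.5),(267.7,245.2))}
sg=np.array([[-1,1],[1,1],[1,-1],[-1,-1]])
res_={}
for k,(pl,wb,a,b) in sh.items():
    L=np.r_[np.c_[sg*[.046,.028],np.full(4,.014)],np.c_[sg*[.03,.007],np.full(4,.05)]]
    uv=np.array([W(*q) for q in pl+wb])
    def f(v):
        X=R.from_euler('z',v[3]).apply(L)+v[:3]
        return np.r_[(proj(w2,X)-uv).ravel(),(proj(sc,v[:3])[0]-a)*.2,(proj(si,v[:3])[0]-b)*.2]
    s=least_squares(f,[.45,.15,0,-.1],loss='soft_l1');print(k,s.x,np.degrees(s.x[3]),f(s.x).round(1));res_[k]=s.x
np.save('shoes.npy',np.array([res_[k] for k in 'ABC']))
# deck: v= xyz,yaw,inc,s,e,hy
def g(v,full=False):
    r=Rd(v[3],v[4]);s,e,hy=v[5:]
    o=[(w2,[.21,w,.01],D(40,83)),(w2,[.21,-w,.01],D(252,95)),
    (w2,[.125+s,.039,0],D(58,122)),(w2,[.125+s,-.039,0],D(225,133)),(w2,[.125-s,.039,0],D(57,299)),(w2,[.125-s,-.039,0],D(195,305)),
    (w2,[-.005-e,hy,.081],D(37,495)),(w2,[-.005-e,-hy,.081],D(187,502)),
    (w1,[-.005-e,hy,.081],Q(570,239)),(w1,[-.005-e,-hy,.081],Q(683,246)),(w1,[-.21+e,hy,.081],Q(593,382)),
    (sc,[-.1075,0,.076],(286.7,101)),(si,[-.1075,0,.076],(249.4,151.2)),
    (sc,[.21,w,.01],S(213,165)),(sc,[.21,-w,.01],S(152,132)),(si,[.21,-w,.01],Z(138,70)),
    (sc,[-.21,-w,.076],S(330,30)),(sc,[-.21,w,.076],S(393,50))]
    return np.r_[np.array([proj(p,r.apply(l)+v[:3])[0]-uv for p,l,uv in o]).ravel(),(v[4]-np.radians(24))*300]
s=least_squares(g,[.62,-.15,.11,1.63,.419,.06,.01,.044],loss='soft_l1');print('deck',s.x,np.degrees(s.x[3:5]));print(g(s.x)[:-1].reshape(-1,2).round(1).tolist())
np.save('deck.npy',s.x[:5])
E
python3 fit1.py
```

```text
A [ 0.4501  0.221  -0.0072 -0.0591] -3.3881523374622757 [-0.4 -0.5 -0.1 -0.1 -0.5  0.   0.2  0.9 -0.1 -0.8 -0.1 -0.   0.7  0.5
  0.2  0.2 -0.  -0.3  0.   0.9]
B [ 0.5739  0.1483 -0.007  -0.0375] -2.150413173654524 [ 0.2 -0.3  0.3 -0.6 -0.1 -0.3  0.1 -0.4 -0.2  0.8  0.1  1.  -0.3 -0.1
 -0.1  0.1  0.1 -0.  -0.1 -0.1]
C [ 0.42    0.0901 -0.007  -0.0675] -3.8684422653601906 [ 0.  -0.5 -0.1 -0.3  0.1  0.4 -0.   0.6 -0.1 -0.3 -0.3 -0.1  0.4  0.3
  0.1 -0.   0.4  0.3 -0.1  0.6]
deck [ 0.6203 -0.1567  0.109   1.6084  0.4094  0.0638  0.0154  0.0428] [92.1557 23.4559]
[[-1.5, 4.4], [-0.5, 3.6], [0.5, -0.6], [-1.2, -1.8], [1.4, -2.1], [-0.0, -2.3], [2.6, 0.1], [2.4, -0.5], [2.7, 1.6], [0.3, -0.5], [-49.4, -2.4], [2.6, 1.9], [1.7, -0.5], [1.2, -1.2], [0.1, -1.8], [-0.7, -0.7], [3.9, -0.9], [0.5, 1.1]]
```

```bash
sed -i 's/\[-.21+e,hy,.081\],Q/[-.21+e,-hy,.081],Q/; s/s,e,hy=v\[5:\]/s,e,hy,xe=v[5:]/; s/\[\.21,w,\.01\]/[xe,w,.01]/g; s/\[\.21,-w,\.01\]/[xe,-w,.01]/g; s/.01,.044\],loss/.01,.044,.21],loss/' fit1.py; python3 fit1.py | tail -2
```

```text
deck [ 0.6191 -0.1591  0.1074  1.6028  0.4174  0.066   0.0121  0.0439  0.22  ] [91.8332 23.9148]
[[-1.8, 0.5], [0.2, 0.2], [0.3, 0.1], [-1.4, -0.9], [0.8, -0.5], [-0.9, -0.5], [1.1, -0.4], [2.1, -0.7], [0.2, 1.0], [-0.6, -0.5], [1.4, 0.9], [3.5, 2.4], [2.5, 0.1], [-0.4, -0.9], [-1.4, -1.7], [-1.9, -1.5], [4.9, -0.1], [1.4, 1.9]]
```

```bash
python3 -c "
from goto import *
goto([.574,.148,.14],*down(87.8))"
```

```text
t 3.08 pos [0.6042 0.0401 0.4233] gap 1.0 F [-0.6 -0.3 -0.5] off [ 283.3  -22.9 -109.7] rot [-1.4497  0.0034 -0.0058] rows 11.6
```

Call:
step_arm(
  increments=[
    {"offset":[283,-23,-110],"rot":[-1.45,0.003,-0.006],"fingers":-1},
    {"offset":[283,-23,-110],"rot":[-1.45,0.003,-0.006],"fingers":-1},
    {"offset":[283,-23,-110],"rot":[-1.45,0.003,-0.006],"fingers":-1},
    {"offset":[283,-23,-110],"rot":[-1.45,0.003,-0.006],"fingers":-1},
    {"offset":[283,-23,-110],"rot":[-1.45,0.003,-0.006],"fingers":-1},
    {"offset":[283,-23,-110],"rot":[-1.45,0.003,-0.006],"fingers":-1},
    {"offset":[283,-23,-110],"rot":[-1.45,0.003,-0.006],"fingers":-1},
    {"offset":[283,-23,-110],"rot":[-1.45,0.003,-0.006],"fingers":-1},
    {"offset":[283,-23,-110],"rot":[-1.45,0.003,-0.006],"fingers":-1},
    {"offset":[283,-23,-110],"rot":[-1.45,0.003,-0.006],"fingers":-1},
    {"offset":[283,-23,-110],"rot":[-1.45,0.003,-0.006],"fingers":-1},
    {"offset":[283,-23,-110],"rot":[-1.45,0.003,-0.006],"fingers":-1},
  ],
)

```text
time_s: 4.08
position: [0.5738, 0.1455, 0.1397]
ee_rot: [0.707, 0.012, 0.707, -0.013]
ft_force: [-0.3, 0.1, 0.4]
finger_gap: 1.002
```

Call:
step_arm(
  increments=[
    {"offset":[0,0,0],"rot":[0,0,0],"fingers":-1},
    {"offset":[0,0,0],"rot":[0,0,0],"fingers":-1},
  ],
)

```text
time_s: 4.25
position: [0.5739, 0.1427, 0.1392]
ee_rot: [0.707, 0.013, 0.707, -0.016]
ft_force: [-0.2, -0.1, -0.2]
finger_gap: 0.999
```

```bash
cat > shot.py <<'E'
from plant import robot
import pickle,cv2,sys
def shot(tag,cam='wrist',f=1.5):
    p=robot.camera(cam);pickle.dump(p,open(tag+'.pkl','wb'))
    cv2.imwrite(f'pics/{tag}.png',cv2.resize(p['color'],None,fx=f,fy=f,interpolation=cv2.INTER_CUBIC));return p
E
python3 - <<'E'
from shot import *
shot('w3')
from goto import *
goto([.574,.148,.14],*down(87.8))
E
```

```text
t 4.3 pos [0.5739 0.1433 0.1394] gap 1.001 F [ 0.1 -0.4  0.8] off [-0.6  4.7 -0.1] rot [-0.0017 -0.0008  0.0037] rows 0.1
```

View pics/w3.png

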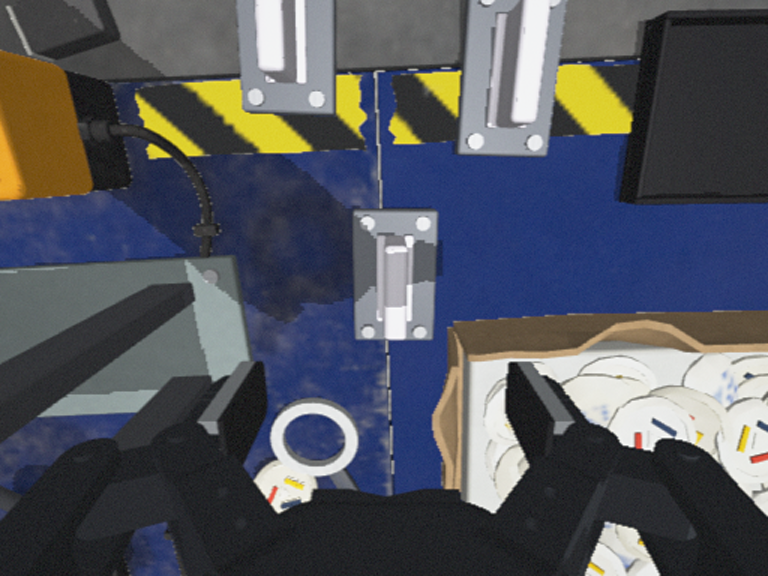

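```bash
python3 - <<'E'
from h import *
from scipy.optimize import least_squares
np.set_printoptions(precision=4,suppress=True)
p=pickle.load(open('w3.pkl','rb'));w2=pickle.load(open('w2.pkl','rb'))
Q=lambda a:(np.array(a)+.5)/1.5-.5
for z in(.0,.07,.1,.12): print(z,onz(p,Q((450,322)),z),onz(w2,Q((405,105)),z))
sg=np.array([[-1,-1],[-1,1],[1,1],[1,-1]])
L=np.r_[np.c_[sg*[.046,.028],np.full(4,.014)],np.c_[sg*[.03,.007],np.full(4,.05)]]
uv=np.array([Q(q) for q in [(356,210),(437,210),(437,339),(355,339),(387,247),(409,247),(408,338),(385,338)]])
f=lambda v:(proj(p,R.from_euler('z',v[3]).apply(L)+v[:3])-uv).ravel()
s=least_squares(f,[.574,.148,0,0],loss='soft_l1');print(s.x,np.degrees(s.x[3]),f(s.x).round(1))
# tray corners visible
print('tray', onz(p,Q((660,12)),.02),onz(p,Q((624,200)),.02))
E
```

```text
0.0 [0.6127 0.1874 0.    ] [0.6184 0.187  0.    ]
0.07 [0.5838 0.177  0.07  ] [0.6157 0.1784 0.07  ]
0.1 [0.5715 0.1726 0.1   ] [0.6145 0.1747 0.1   ]
0.12 [0.5632 0.1696 0.12  ] [0.6137 0.1722 0.12  ]
[ 0.5753  0.1487 -0.0075 -0.0435] -2.492719303481597 [-1.   0.6  1.3  0.8 -2.2 -0.3  1.4 -0.5 -0.7 -0.9  0.4 -0.9 -0.2  0.6
  0.4  0.5]
tray [0.4252 0.2989 0.02  ] [0.5267 0.2925 0.02  ]
```

```bash
python3 -c "
from goto import *
goto([.5645,.149,.07],*down(87.7))
goto([.5645,.149,.016],*down(87.7))"
```

```text
t 4.3 pos [0.5739 0.1433 0.1394] gap 1.001 F [ 0.1 -0.4  0.8] off [69.4  5.6 -9.6] rot [ 0.     -0.0008  0.0037] rows 1.7
t 4.3 pos [0.5739 0.1433 0.1394] gap 1.001 F [ 0.1 -0.4  0.8] off [123.4   5.8  -9.5] rot [ 0.     -0.0008  0.0037] rows 3.0
```

Call:
step_arm(
  increments=[
    {"offset":[40,6,-9.5],"rot":[0,0,0.003],"fingers":-0.2},
    {"offset":[70,6,-9.5],"rot":[0,0,0.003],"fingers":-0.2},
    {"offset":[100,6,-9.5],"rot":[0,0,0.003],"fingers":-0.2},
    {"offset":[115,6,-9.5],"rot":[0,0,0.003],"fingers":-0.2},
    {"offset":[123.5,6,-9.5],"rot":[0,0,0.003],"fingers":-0.2},
    {"offset":[123.5,6,-9.5],"rot":[0,0,0.003],"fingers":-0.2},
    {"offset":[123.5,6,-9.5],"rot":[0,0,0.003],"fingers":-0.2},
  ],
)

```text
time_s: 4.88
position: [0.5652, 0.1496, 0.0168]
ee_rot: [0.707, 0.014, 0.707, -0.014]
ft_force: [-0.9, 0.2, 0.1]
finger_gap: 0.602
```

```bash
python3 - <<'E'
from shot import *
shot('w4')
from goto import *
goto([.5645,.149,.016],*down(87.7))
E
```

```text
t 4.93 pos [0.5657 0.1498 0.0174] gap 0.598 F [-0.4  0.6  0. ] off [ 1.4 -0.8 -1.1] rot [-0.0005  0.0013 -0.0002] rows 0.0
```

View pics/w4.png

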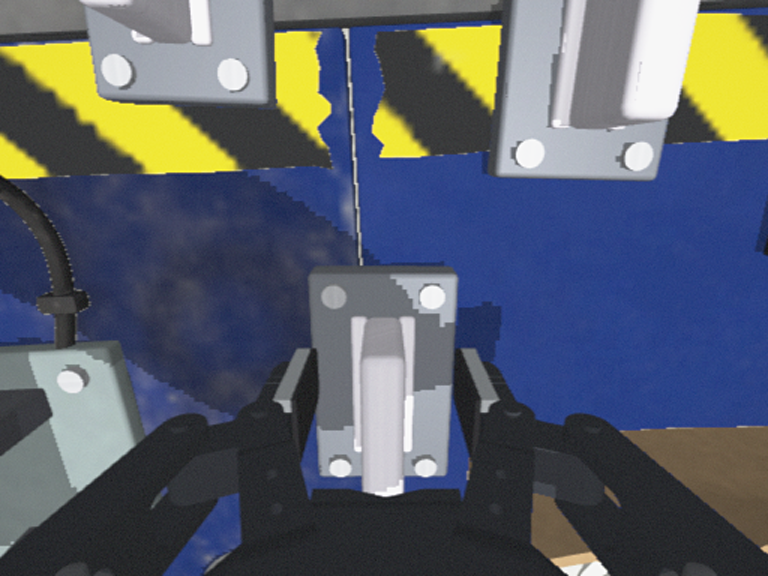

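The shoe is centred between the fingers (web at column 385, fingers at 315 and 460). Closing.

Call:
step_arm(
  increments=[
    {"offset":[0,0,0],"rot":[0,0,0],"fingers":1},
    {"offset":[0,0,0],"rot":[0,0,0],"fingers":1},
    {"offset":[0,0,0],"rot":[0,0,0],"fingers":1},
    {"offset":[0,0,0],"rot":[0,0,0],"fingers":1},
    {"offset":[0,0,0],"rot":[0,0,0],"fingers":1},
  ],
  squeeze=50,
)

```text
time_s: 5.35
position: [0.5665, 0.15, 0.0185]
ee_rot: [0.708, 0.015, 0.706, -0.014]
ft_force: [-2.1, -0.2, 5.8]
finger_gap: 0.154
```

```bash
cat > plan.py <<'E'
from goto import *
from fit0 import Rd
v=np.load('deck.npy');r=Rd(v[3],v[4])
def deckpt(l): return r.apply(l)+v[:3]
def deckgoto(x,y,h,flip=1,dyaw=0,o=None):
    # TCP at deck coords; tool x=-n, tool y along -deck y (world +x)
    M=r.as_matrix();c,s=np.cos(dyaw),np.sin(dyaw)
    goto(deckpt([x,y,h]),-M[:,2],-flip*(c*M[:,1]+s*M[:,0]),o)
E
python3 -c "
from plan import *
print(deckpt([.125,0,0]))
deckgoto(.135,0,.1);deckgoto(.115,0,.1)"
```

```text
[ 0.6155 -0.0449  0.1581]
t 5.35 pos [0.5665 0.15   0.0185] gap 0.154 F [-2.1 -0.2  5.8] off [-234.9 -224.    59.9] rot [1.475  0.3381 0.3097] rows 12.4
t 5.35 pos [0.5665 0.15   0.0185] gap 0.154 F [-2.1 -0.2  5.8] off [-226.8 -242.2   61.2] rot [1.475  0.3381 0.3097] rows 12.4
```

Call:
step_arm(
  increments=[
    {"offset":[-40,0,0],"rot":[0,0,0],"fingers":1},
    {"offset":[-80,0,0],"rot":[0,0,0],"fingers":1},
    {"offset":[-120,-10,5],"rot":[0.1,0.02,0.02],"fingers":1},
    {"offset":[-160,-20,10],"rot":[0.22,0.05,0.05],"fingers":1},
    {"offset":[-195,-40,20],"rot":[0.34,0.08,0.07],"fingers":1},
    {"offset":[-215,-70,25],"rot":[0.46,0.1,0.1],"fingers":1},
    {"offset":[-230,-100,35],"rot":[0.58,0.13,0.12],"fingers":1},
    {"offset":[-236,-130,45],"rot":[0.7,0.16,0.15],"fingers":1},
    {"offset":[-236,-160,55],"rot":[0.82,0.19,0.17],"fingers":1},
    {"offset":[-236,-190,60],"rot":[0.94,0.215,0.2],"fingers":1},
    {"offset":[-236,-215,60],"rot":[1.06,0.24,0.22],"fingers":1},
    {"offset":[-236,-224,60],"rot":[1.18,0.27,0.25],"fingers":1},
  ],
)

```text
time_s: 6.35
position: [0.6165, -0.0823, 0.2537]
ee_rot: [0.481, 0.488, 0.654, -0.32]
ft_force: [0.7, -0.6, -2.5]
finger_gap: 0.157
```

```bash
python3 -c "
from plan import *
deckgoto(.134,0,.1)"
```

```text
t 6.35 pos [ 0.6165 -0.0823  0.2537] gap 0.157 F [ 0.7 -0.6 -2.5] off [ 2.2  1.5 -4.3] rot [0.2913 0.0701 0.0597] rows 2.4
```

Call:
step_arm(
  increments=[
    {"offset":[2,1.5,-4.5],"rot":[0.1,0.024,0.02],"fingers":1},
    {"offset":[2,1.5,-4.5],"rot":[0.2,0.048,0.04],"fingers":1},
    {"offset":[2,1.5,-4.5],"rot":[0.291,0.07,0.06],"fingers":1},
    {"offset":[2,1.5,-4.5],"rot":[0.291,0.07,0.06],"fingers":1},
    {"offset":[2,1.5,-4.5],"rot":[0.291,0.07,0.06],"fingers":1},
  ],
)

```text
time_s: 6.77
position: [0.6158, -0.0777, 0.253]
ee_rot: [0.392, 0.582, 0.603, -0.379]
ft_force: [0.7, 0.5, -2.0]
finger_gap: 0.154
```

```bash
python3 - <<'E'
from shot import *
shot('w5')
from plan import *
deckgoto(.134,0,.1)
p=robot.camera('side');pickle.dump(p,open('s5.pkl','wb'));q=robot.camera('scene');pickle.dump(q,open('c5.pkl','wb'))
a=cv2.resize(p['color'][90:230,160:300],None,fx=4,fy=4,interpolation=cv2.INTER_CUBIC)
b=cv2.resize(q['color'][60:210,180:330],None,fx=3.7,fy=3.7,interpolation=cv2.INTER_CUBIC)
cv2.imwrite('pics/s5.png',a);cv2.imwrite('pics/c5.png',b)
E
```

```text
t 6.82 pos [ 0.6161 -0.077   0.2533] gap 0.154 F [ 0.4 -0.4 -1.6] off [0.1 0.4 0.3] rot [0.0033 0.0009 0.0006] rows 0.0
```

View pics/w5.png

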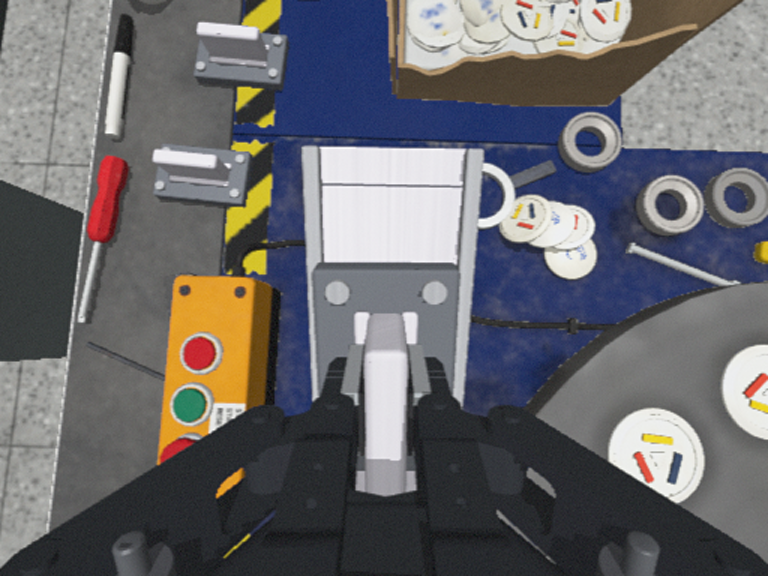

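View pics/s5.png

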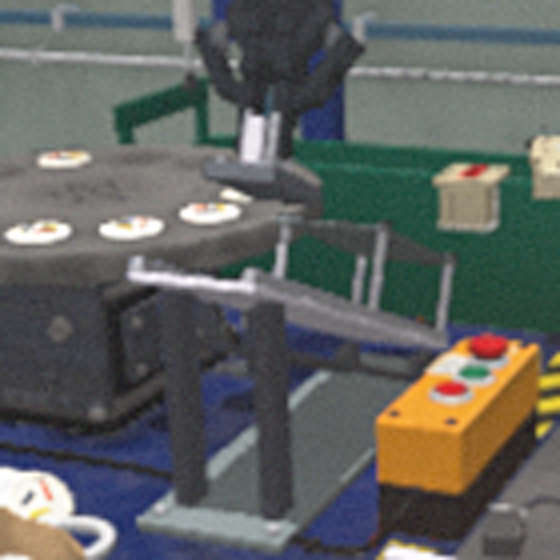

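View pics/c5.png

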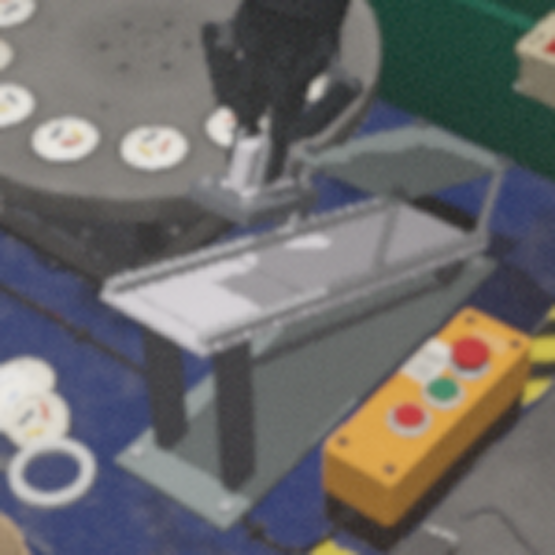

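```bash
cat > fit2.py <<'E'
from fit0 import *
w1=pickle.load(open('w1.pkl','rb'));w2=pickle.load(open('w2.pkl','rb'));w5=pickle.load(open('w5.pkl','rb'))
s_=lambda a,f,x,y:np.array([(a[0]+.5)/f-.5+x,(a[1]+.5)/f-.5+y])
D=lambda *a:s_(a,3,215,140); Q=lambda *a:s_(a,1.5,0,0)
C5=lambda *a:s_(a,3.7,180,60); S5=lambda *a:s_(a,4,160,90)
def g(v,use=None):
    r=Rd(v[3],v[4]);s,e,hy,xe=v[5:]
    o=[(w2,[xe,w,.01],D(40,83)),(w2,[xe,-w,.01],D(252,95)),
    (w2,[.125+s,.039,0],D(58,122)),(w2,[.125+s,-.039,0],D(225,133)),(w2,[.125-s,.039,0],D(57,299)),(w2,[.125-s,-.039,0],D(195,305)),
    (w2,[-.005-e,hy,.081],D(37,495)),(w2,[-.005-e,-hy,.081],D(187,502)),
    (w1,[-.005-e,hy,.081],Q(570,239)),(w1,[-.005-e,-hy,.081],Q(683,246)),(w1,[-.21+e,-hy,.081],Q(593,382)),
    (w5,[xe,w,.01],Q(303,147)),(w5,[xe,-w,.01],Q(484,150)),(w5,[.125+s,.039,0],Q(321,184)),(w5,[.125+s,-.039,0],Q(464,186)),
    (sc,[xe,w,.01],C5(205,355)),(sc,[xe,-w,.01],C5(102,295)),(si,[xe,-w,.01],S5(131,262)),(si,[xe,w,.01],S5(247,272)),
    ]
    return np.r_[np.array([proj(p,r.apply(l)+v[:3])[0]-uv for p,l,uv in o]).ravel(),(v[4]-np.radians(24))*300]
s=least_squares(g,[.62,-.15,.11,1.63,.419,.06,.01,.044,.21],loss='soft_l1');print('deck',s.x,np.degrees(s.x[3:5]));print(g(s.x)[:-1].reshape(-1,2).round(1).tolist())
np.save('deck2.npy',s.x[:5])
r=Rd(s.x[3],s.x[4]);print('test',r.apply([.125,0,0])+s.x[:3],'edge z',(r.apply([.21,0,0])+s.x[:3])[2])
E
python3 fit2.py
```

```text
deck [ 0.6183 -0.1576  0.1093  1.5892  0.417   0.0674  0.0133  0.0439  0.2127] [91.0549 23.8918]
[[-0.5, 3.6], [1.0, 4.2], [1.4, -1.8], [0.0, -2.0], [0.8, -0.5], [-0.9, 0.0], [0.2, -0.4], [1.3, -0.2], [-0.2, 0.2], [-0.9, -0.3], [0.1, 0.5], [-1.2, -0.5], [0.5, -0.8], [1.9, 0.3], [-2.5, 0.3], [1.0, -3.2], [0.7, -2.8], [-0.8, 0.0], [2.1, 0.7]]
test [ 0.6162 -0.0433  0.1599] edge z 0.1943566965577645
```

```bash
sed -i "s/'deck.npy'/'deck2.npy'/" plan.py; python3 -c "
from plan import *
deckgoto(.134,0,.03)"
```

```text
t 6.92 pos [ 0.6165 -0.0764  0.2536] gap 0.155 F [-0.7  0.1 -2.2] off [69.   0.8 -1.4] rot [0.0159 0.     0.0058] rows 1.7
```

Call:
step_arm(
  increments=[
    {"offset":[30,0.8,-1.4],"rot":[0.016,0,0.005],"fingers":1},
    {"offset":[55,0.8,-1.4],"rot":[0.016,0,0.005],"fingers":1},
    {"offset":[65,0.8,-1.4],"rot":[0.016,0,0.005],"fingers":1},
    {"offset":[69,0.8,-1.4],"rot":[0.016,0,0.005],"fingers":1},
    {"offset":[69,0.8,-1.4],"rot":[0.016,0,0.005],"fingers":1},
    {"offset":[69,0.8,-1.4],"rot":[0.016,0,0.005],"fingers":1},
  ],
)

```text
time_s: 7.42
position: [0.6172, -0.0476, 0.192]
ee_rot: [0.39, 0.587, 0.598, -0.382]
ft_force: [0.2, -0.5, -1.5]
finger_gap: 0.159
```

```bash
cat > look.py <<'E'
import sys
from shot import *
from plan import *
t=sys.argv[1]
p=robot.camera('side');pickle.dump(p,open('s'+t+'.pkl','wb'));q=robot.camera('scene');pickle.dump(q,open('c'+t+'.pkl','wb'))
a=cv2.resize(p['color'][110:200,170:290],None,fx=4,fy=4,interpolation=cv2.INTER_CUBIC)
b=cv2.resize(q['color'][80:170,195:315],None,fx=4,fy=4,interpolation=cv2.INTER_CUBIC)
w=shot('w'+t);c=cv2.resize(w['color'],(480,360))
im=np.zeros((720,960,3),np.uint8);im[:360,:480]=a;im[:360,480:]=b;im[360:,:480]=c
cv2.imwrite('pics/L'+t+'.png',cv2.resize(im,(800,600)))
E
python3 look.py 6; python3 -c "
from plan import *
deckgoto(.134,0,.0185)"
```

```text
t 7.57 pos [ 0.6172 -0.048   0.1923] gap 0.154 F [ 0.2  0.5 -2.7] off [13.  -1.  -0.2] rot [-0.      0.0008 -0.0015] rows 0.3
```

View pics/L6.png

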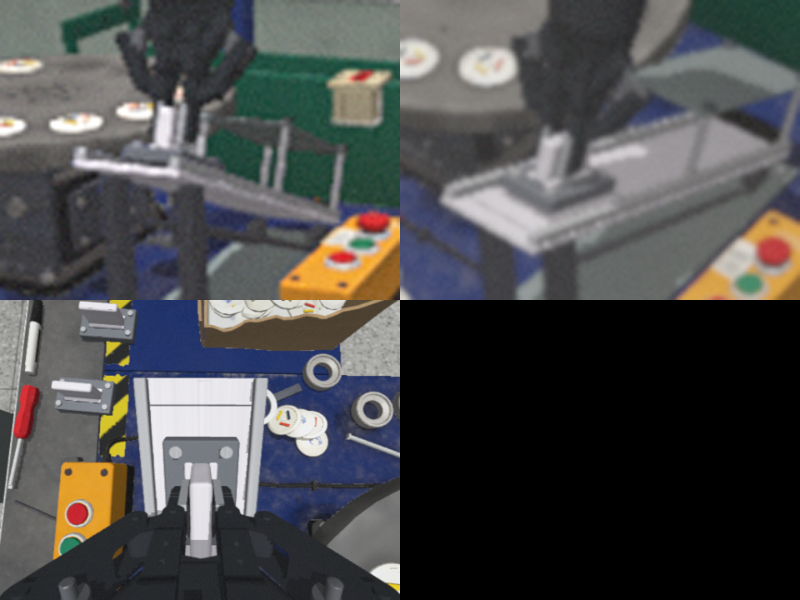

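The shoe sits between the rails, centred, about 10 mm above the deck. I'll creep down.

Call:
step_arm(
  increments=[
    {"offset":[3,0,0],"rot":[0,0,0],"fingers":1},
    {"offset":[6,0,0],"rot":[0,0,0],"fingers":1},
    {"offset":[6,0,0],"rot":[0,0,0],"fingers":1},
  ],
)

```text
time_s: 7.82
position: [0.617, -0.0455, 0.1865]
ee_rot: [0.39, 0.587, 0.598, -0.382]
ft_force: [-0.9, -0.2, -2.8]
finger_gap: 0.154
```

Call:
step_arm(
  increments=[
    {"offset":[2,0,0],"rot":[0,0,0],"fingers":1},
    {"offset":[2,0,0],"rot":[0,0,0],"fingers":1},
  ],
)

```text
time_s: 7.98
position: [0.6175, -0.045, 0.1851]
ee_rot: [0.39, 0.588, 0.597, -0.382]
ft_force: [-0.3, -1.7, 0.5]
finger_gap: 0.159
```

Call:
step_arm(
  increments=[
    {"offset":[2,0,0],"rot":[0,0,0],"fingers":1},
    {"offset":[2,0,0],"rot":[0,0,0],"fingers":1},
  ],
)

```text
time_s: 8.15
position: [0.6188, -0.0453, 0.185]
ee_rot: [0.391, 0.589, 0.596, -0.382]
ft_force: [-1.7, -4.2, 8.9]
finger_gap: 0.154
```

Call:
step_arm(
  increments=[
    {"offset":[-2,-0.8,0],"rot":[0,0,0],"fingers":1},
    {"offset":[-2,-0.8,0],"rot":[0,0,0],"fingers":1},
  ],
)

```text
time_s: 8.32
position: [0.6183, -0.0464, 0.1872]
ee_rot: [0.391, 0.589, 0.596, -0.382]
ft_force: [-0.4, 1.3, -2.1]
finger_gap: 0.16
```

```bash
python3 look.py 7; python3 -c "
from plan import *
from plant import robot
o=robot.get_obs();print(r.inv().apply(o['position']-v[:3]),o['ft_force'],o['time_s'])
print(r.inv().apply(np.array([.6173,-.045,.1851])-v[:3]))"
```

```text
[ 0.1334 -0.0014  0.0252] [-0.0057 -0.2063 -3.1281] 8.4667
[ 0.1336 -0.0011  0.0237]
```

View pics/w7.png

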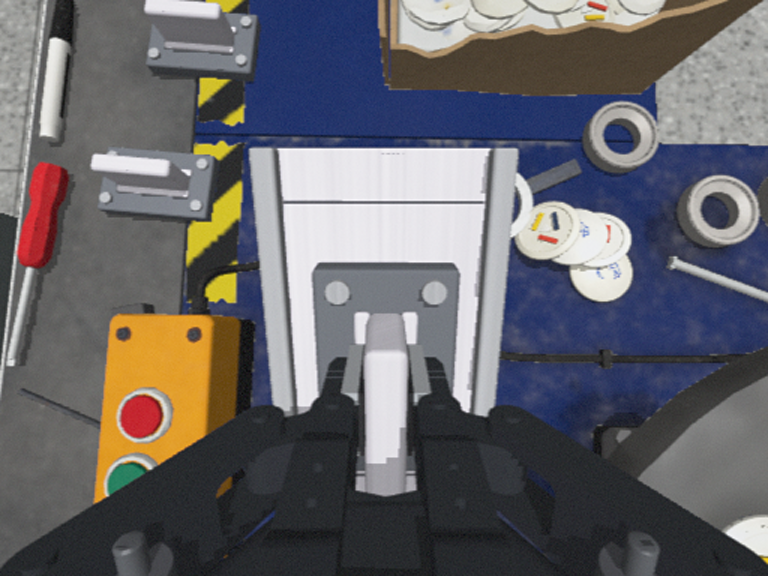

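Call:
step_arm(
  increments=[
    {"offset":[1,0,0],"rot":[0,0,0],"fingers":1},
    {"offset":[1,0,0],"rot":[0,0,0],"fingers":1},
    {"offset":[1,0,0],"rot":[0,0,0],"fingers":-0.5},
    {"offset":[1,0,0],"rot":[0,0,0],"fingers":-0.5},
    {"offset":[1,0,0],"rot":[0,0,0],"fingers":-0.5},
    {"offset":[1,0,0],"rot":[0,0,0],"fingers":-0.5},
    {"offset":[1,0,0],"rot":[0,0,0],"fingers":-0.5},
    {"offset":[1,0,0],"rot":[0,0,0],"fingers":-0.5},
    {"offset":[1,0,0],"rot":[0,0,0],"fingers":-0.5},
  ],
)

```text
time_s: 9.22
position: [0.6176, -0.0454, 0.1855]
ee_rot: [0.391, 0.588, 0.596, -0.382]
ft_force: [1.0, -0.4, -0.1]
finger_gap: 0.755
```

```bash
python3 look.py 8; python3 -c "
from plant import robot
o=robot.get_obs();print(o['ft_force'],o['time_s'],o['finger_gap'])
import numpy as np
from fit0 import Rd
v=np.load('deck2.npy');r=Rd(v[3],v[4]);v[:3]+=r.apply([0,0,.0052]);np.save('deck2.npy',v)"
```

```text
[ 0.72449403  0.67119002 -0.1702377 ] 9.3667 0.7471997136169969
```

View pics/L8.png

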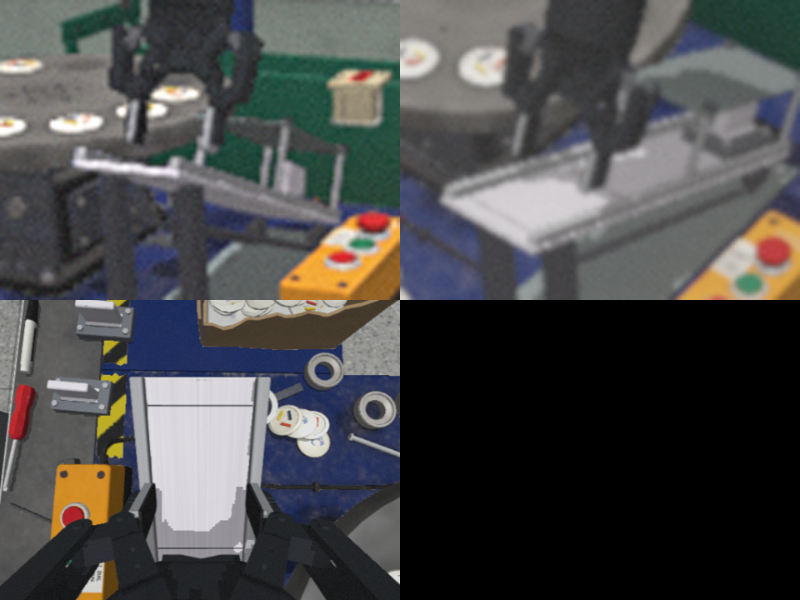

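Shoe B (the first one tested) ran down under the guard, so it is good. Next is the near shoe, C.

```bash
python3 -c "
from plan import *
goto([.45,.08,.25],*down(86.1))
goto([.428,.0895,.14],*down(86.1))"
```

```text
t 9.37 pos [ 0.6176 -0.0454  0.1854] gap 0.747 F [ 0.7  0.7 -0.2] off [  -8.  -165.3 -143.5] rot [-1.4628 -0.3323 -0.3113] rows 12.3
t 9.37 pos [ 0.6176 -0.0454  0.1854] gap 0.747 F [ 0.7  0.7 -0.2] off [  96.5 -187.6 -108.2] rot [-1.4628 -0.3323 -0.3113] rows 12.3
```

Call:
step_arm(
  increments=[
    {"offset":[-40,0,0],"rot":[0,0,0],"fingers":-0.5},
    {"offset":[-80,-5,-5],"rot":[-0.12,-0.03,-0.025],"fingers":-0.5},
    {"offset":[-90,-30,-30],"rot":[-0.24,-0.055,-0.05],"fingers":-0.3},
    {"offset":[-80,-55,-55],"rot":[-0.36,-0.08,-0.077],"fingers":-0.3},
    {"offset":[-65,-80,-85],"rot":[-0.48,-0.11,-0.1],"fingers":-0.2},
    {"offset":[-40,-105,-115],"rot":[-0.6,-0.136,-0.128],"fingers":-0.2},
    {"offset":[-20,-130,-130],"rot":[-0.72,-0.164,-0.153],"fingers":-0.2},
    {"offset":[0,-155,-138],"rot":[-0.84,-0.19,-0.18],"fingers":-0.2},
    {"offset":[30,-170,-130],"rot":[-0.96,-0.218,-0.204],"fingers":-0.2},
    {"offset":[60,-180,-120],"rot":[-1.08,-0.245,-0.23],"fingers":-0.2},
    {"offset":[80,-185,-112],"rot":[-1.2,-0.273,-0.255],"fingers":-0.2},
    {"offset":[96,-188,-108],"rot":[-1.32,-0.3,-0.28],"fingers":-0.2},
  ],
)

```text
time_s: 10.37
position: [0.426, 0.0887, 0.1388]
ee_rot: [0.691, 0.086, 0.715, -0.064]
ft_force: [-0.3, -1.0, 0.4]
finger_gap: 0.599
```

```bash
python3 -c "
from plan import *
goto([.428,.0895,.12],*down(86.1))"
```

```text
t 10.37 pos [0.426  0.0887 0.1388] gap 0.599 F [-0.3 -1.   0.4] off [18.7  0.7  2.5] rot [-0.1436 -0.0338 -0.0303] rows 1.2
```

Call:
step_arm(
  increments=[
    {"offset":[19,0.7,2.5],"rot":[-0.12,-0.03,-0.025],"fingers":-0.2},
    {"offset":[19,0.7,2.5],"rot":[-0.144,-0.034,-0.03],"fingers":-0.2},
    {"offset":[19,0.7,2.5],"rot":[-0.144,-0.034,-0.03],"fingers":-0.2},
  ],
)

```text
time_s: 10.62
position: [0.4271, 0.0901, 0.1196]
ee_rot: [0.706, 0.024, 0.707, -0.023]
ft_force: [-1.1, 0.4, 0.9]
finger_gap: 0.598
```

```bash
python3 - <<'E'
from shot import *
shot('w9')
from goto import *
goto([.428,.0895,.019],*down(86.1))
E
```

```text
t 10.67 pos [0.4282 0.0899 0.1203] gap 0.603 F [1.2 0.2 0.4] off [ 1.013e+02 -6.000e-01 -1.000e-01] rot [-0.0017 -0.0003 -0.001 ] rows 2.4
```

View pics/w9.png

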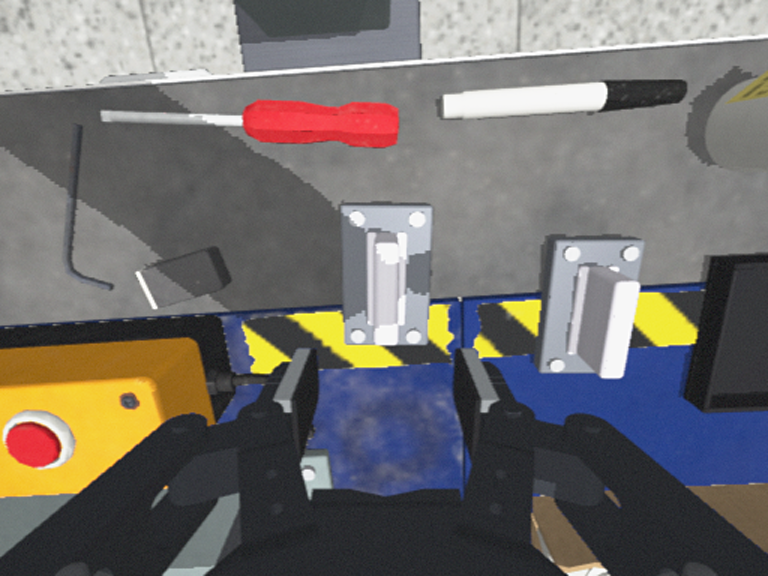

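Call:
step_arm(
  increments=[
    {"offset":[40,-0.6,0],"rot":[0,0,0],"fingers":-0.2},
    {"offset":[75,-0.6,0],"rot":[0,0,0],"fingers":-0.2},
    {"offset":[95,-0.6,0],"rot":[0,0,0],"fingers":-0.2},
    {"offset":[101,-0.6,0],"rot":[0,0,0],"fingers":-0.2},
    {"offset":[101,-0.6,0],"rot":[0,0,0],"fingers":-0.2},
    {"offset":[101,-0.6,0],"rot":[0,0,0],"fingers":1},
    {"offset":[101,-0.6,0],"rot":[0,0,0],"fingers":1},
    {"offset":[101,-0.6,0],"rot":[0,0,0],"fingers":1},
    {"offset":[101,-0.6,0],"rot":[0,0,0],"fingers":1},
    {"offset":[101,-0.6,0],"rot":[0,0,0],"fingers":1},
    {"offset":[101,-0.6,0],"rot":[0,0,0],"fingers":1},
  ],
  squeeze=50,
)

```text
time_s: 11.58
position: [0.4295, 0.0896, 0.0209]
ee_rot: [0.708, 0.025, 0.706, -0.025]
ft_force: [-0.7, -0.7, 7.7]
finger_gap: 0.156
```

```bash
python3 -c "
from plan import *
goto([.47,.08,.26],*down(70))
deckgoto(.117,0,.1)"
```

```text
t 11.58 pos [0.4295 0.0896 0.0209] gap 0.156 F [-0.7 -0.7  7.7] off [-239.    -6.4   41.7] rot [ 0.2785  0.0025 -0.0015] rows 5.8
t 11.58 pos [0.4295 0.0896 0.0209] gap 0.156 F [-0.7 -0.7  7.7] off [-231.6 -168.8  200.7] rot [1.4593 0.3387 0.3058] rows 12.2
```

Call:
step_arm(
  increments=[
    {"offset":[-40,0,0],"rot":[0,0,0],"fingers":1},
    {"offset":[-80,0,0],"rot":[0,0,0],"fingers":1},
    {"offset":[-120,0,10],"rot":[0.12,0.03,0.025],"fingers":1},
    {"offset":[-160,0,20],"rot":[0.24,0.055,0.05],"fingers":1},
    {"offset":[-195,-10,40],"rot":[0.36,0.08,0.075],"fingers":1},
    {"offset":[-220,-25,65],"rot":[0.48,0.11,0.1],"fingers":1},
    {"offset":[-235,-50,90],"rot":[0.6,0.14,0.126],"fingers":1},
    {"offset":[-240,-75,120],"rot":[0.72,0.167,0.15],"fingers":1},
    {"offset":[-240,-100,145],"rot":[0.84,0.195,0.176],"fingers":1},
    {"offset":[-238,-125,170],"rot":[0.96,0.223,0.2],"fingers":1},
    {"offset":[-235,-150,190],"rot":[1.08,0.25,0.226],"fingers":1},
    {"offset":[-232,-169,200],"rot":[1.2,0.278,0.25],"fingers":1},
  ],
)

```text
time_s: 12.58
position: [0.6182, -0.0969, 0.2533]
ee_rot: [0.47, 0.504, 0.645, -0.33]
ft_force: [-0.6, -0.6, -3.3]
finger_gap: 0.161
```

```bash
python3 -c "
from plan import *
deckgoto(.116,0,.06)"
```

```text
t 12.58 pos [ 0.6182 -0.0969  0.2533] gap 0.161 F [-0.6 -0.6 -3.3] off [41.6  2.1 -4.7] rot [0.2582 0.0628 0.0527] rows 2.2
```

Call:
step_arm(
  increments=[
    {"offset":[0,2,-4.5],"rot":[0.12,0.03,0.025],"fingers":1},
    {"offset":[0,2,-4.5],"rot":[0.24,0.058,0.049],"fingers":1},
    {"offset":[20,2,-4.5],"rot":[0.258,0.063,0.053],"fingers":1},
    {"offset":[42,2,-4.5],"rot":[0.258,0.063,0.053],"fingers":1},
    {"offset":[42,2,-4.5],"rot":[0.258,0.063,0.053],"fingers":1},
    {"offset":[42,2,-4.5],"rot":[0.258,0.063,0.053],"fingers":1},
  ],
)

```text
time_s: 13.08
position: [0.6158, -0.0778, 0.2154]
ee_rot: [0.389, 0.587, 0.599, -0.382]
ft_force: [-0.1, -0.5, -2.3]
finger_gap: 0.155
```

```bash
python3 - <<'E'
from shot import *
shot('w10')
from plan import *
deckgoto(.116,0,.024)
E
```

```text
t 13.13 pos [ 0.6169 -0.0781  0.2164] gap 0.156 F [ 0.2 -0.5 -2.2] off [36.6 -0.   0. ] rot [ 0.0008 -0.0003 -0.0007] rows 0.9
```

View pics/w10.png

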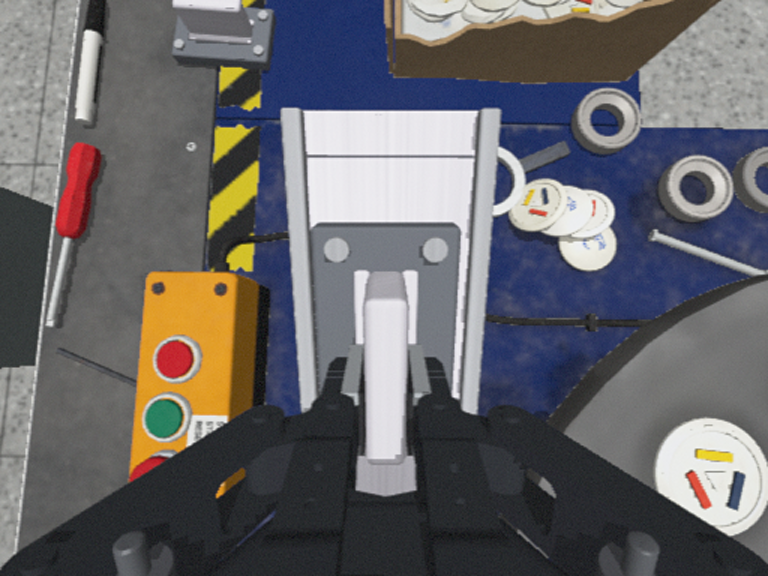

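The shoe is centred in the lane. Descending to just above contact, then creeping.

Call:
step_arm(
  increments=[
    {"offset":[20,0,0],"rot":[0,0,0],"fingers":1},
    {"offset":[32,0,0],"rot":[0,0,0],"fingers":1},
    {"offset":[36,0,0],"rot":[0,0,0],"fingers":1},
    {"offset":[36.5,0,0],"rot":[0,0,0],"fingers":1},
    {"offset":[36.5,0,0],"rot":[0,0,0],"fingers":1},
  ],
)

```text
time_s: 13.55
position: [0.6169, -0.0634, 0.1836]
ee_rot: [0.39, 0.587, 0.598, -0.382]
ft_force: [0.3, -0.3, -2.4]
finger_gap: 0.155
```

Call:
step_arm(
  increments=[
    {"offset":[1.5,0,0],"rot":[0,0,0],"fingers":1},
    {"offset":[1.5,0,0],"rot":[0,0,0],"fingers":1},
  ],
)

```text
time_s: 13.72
position: [0.6174, -0.0631, 0.1828]
ee_rot: [0.39, 0.588, 0.598, -0.381]
ft_force: [0.7, -0.5, -3.4]
finger_gap: 0.155
```

Call:
step_arm(
  increments=[
    {"offset":[1.5,0,0],"rot":[0,0,0],"fingers":1},
    {"offset":[1.5,0,0],"rot":[0,0,0],"fingers":1},
  ],
)

```text
time_s: 13.88
position: [0.6176, -0.0627, 0.1816]
ee_rot: [0.39, 0.588, 0.597, -0.381]
ft_force: [-0.4, -0.1, -3.0]
finger_gap: 0.157
```

```bash
python3 -c "
from plan import *
from plant import robot
o=robot.get_obs();print(r.inv().apply(o['position']-v[:3]),o['ft_force'],o['time_s'])"
```

```text
[ 0.116  -0.001   0.0225] [-0.4178 -0.1149 -2.9791] 13.8833
```

Call:
step_arm(
  increments=[
    {"offset":[1.5,0,0],"rot":[0,0,0],"fingers":1},
    {"offset":[1.5,0,0],"rot":[0,0,0],"fingers":1},
  ],
)

```text
time_s: 14.05
position: [0.6177, -0.0621, 0.1804]
ee_rot: [0.39, 0.588, 0.597, -0.381]
ft_force: [0.1, -1.8, -1.6]
finger_gap: 0.153
```

Call:
step_arm(
  increments=[
    {"offset":[1.5,0,0],"rot":[0,0,0],"fingers":1},
    {"offset":[1.5,0,0],"rot":[0,0,0],"fingers":1},
  ],
)

```text
time_s: 14.22
position: [0.6185, -0.0622, 0.1802]
ee_rot: [0.391, 0.588, 0.597, -0.381]
ft_force: [-0.4, -2.8, 4.0]
finger_gap: 0.155
```

Call:
step_arm(
  increments=[
    {"offset":[-0.7,-0.5,0],"rot":[0,0,0],"fingers":1},
    {"offset":[-0.7,-0.5,0],"rot":[0,0,0],"fingers":1},
    {"offset":[-0.7,-0.5,0],"rot":[0,0,0],"fingers":-0.5},
    {"offset":[-0.7,-0.5,0],"rot":[0,0,0],"fingers":-0.5},
    {"offset":[-0.7,-0.5,0],"rot":[0,0,0],"fingers":-0.5},
    {"offset":[-0.7,-0.5,0],"rot":[0,0,0],"fingers":-0.5},
    {"offset":[-0.7,-0.5,0],"rot":[0,0,0],"fingers":-0.5},
    {"offset":[-0.7,-0.5,0],"rot":[0,0,0],"fingers":-0.5},
    {"offset":[-0.7,-0.5,0],"rot":[0,0,0],"fingers":-0.5},
    {"offset":[-0.7,-0.5,0],"rot":[0,0,0],"fingers":-0.5},
  ],
)

```text
time_s: 15.05
position: [0.6181, -0.0625, 0.1808]
ee_rot: [0.391, 0.588, 0.597, -0.381]
ft_force: [1.2, 1.0, -0.6]
finger_gap: 0.751
```

```bash
python3 look.py 11
```

```text
(no output)
```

View pics/L11.png

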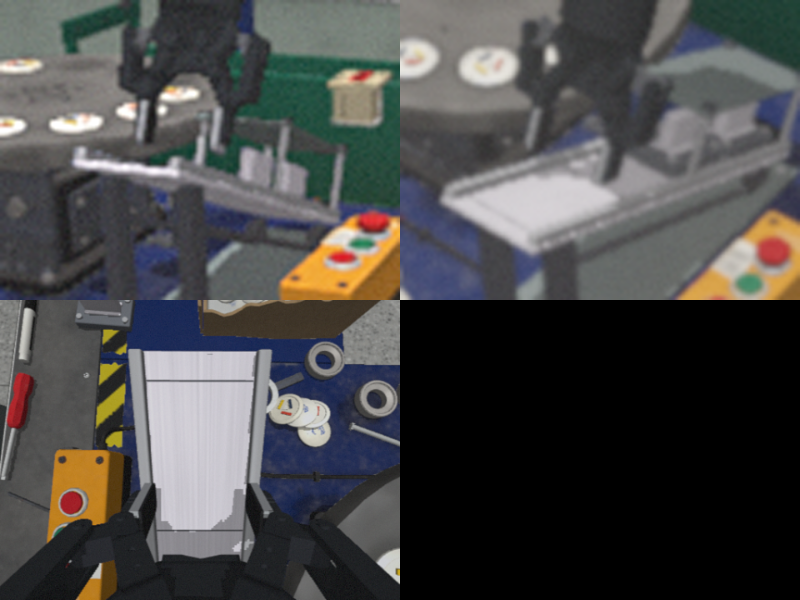

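Shoe C also slid under the guard behind B, so it is good. Now shoe A.

```bash
python3 -c "
from plan import *
goto([.451,.221,.13],*down(86.6))"
```

```text
t 15.2 pos [ 0.618  -0.0625  0.1808] gap 0.752 F [-0.3 -0.  -0.5] off [ 161.5 -162.4 -241.6] rot [-1.4701 -0.3317 -0.3144] rows 12.3
```

Call:
step_arm(
  increments=[
    {"offset":[-40,0,0],"rot":[0,0,0],"fingers":-0.5},
    {"offset":[-75,-5,-15],"rot":[-0.12,-0.03,-0.025],"fingers":-0.5},
    {"offset":[-80,-25,-45],"rot":[-0.24,-0.055,-0.05],"fingers":-0.3},
    {"offset":[-70,-45,-75],"rot":[-0.36,-0.08,-0.077],"fingers":-0.3},
    {"offset":[-50,-65,-105],"rot":[-0.48,-0.11,-0.1],"fingers":-0.2},
    {"offset":[-25,-85,-130],"rot":[-0.6,-0.136,-0.128],"fingers":-0.2},
    {"offset":[0,-100,-155],"rot":[-0.72,-0.164,-0.153],"fingers":-0.2},
    {"offset":[25,-115,-180],"rot":[-0.84,-0.19,-0.18],"fingers":-0.2},
    {"offset":[55,-130,-200],"rot":[-0.96,-0.218,-0.204],"fingers":-0.2},
    {"offset":[85,-142,-215],"rot":[-1.08,-0.245,-0.23],"fingers":-0.2},
    {"offset":[115,-152,-230],"rot":[-1.2,-0.273,-0.255],"fingers":-0.2},
    {"offset":[145,-160,-240],"rot":[-1.32,-0.3,-0.28],"fingers":-0.2},
  ],
)

```text
time_s: 16.2
position: [0.4529, 0.215, 0.1444]
ee_rot: [0.693, 0.087, 0.713, -0.062]
ft_force: [0.7, -0.8, -0.2]
finger_gap: 0.597
```

```bash
python3 -c "
from plan import *
goto([.451,.221,.13],*down(86.6))"
```

```text
t 16.2 pos [0.4529 0.215  0.1444] gap 0.597 F [ 0.7 -0.8 -0.2] off [14.7  5.  -2.6] rot [-0.1508 -0.0298 -0.0342] rows 1.3
```

Call:
step_arm(
  increments=[
    {"offset":[14,5,-2.5],"rot":[-0.12,-0.025,-0.028],"fingers":-0.2},
    {"offset":[14,5,-2.5],"rot":[-0.151,-0.03,-0.034],"fingers":-0.2},
    {"offset":[14,5,-2.5],"rot":[-0.151,-0.03,-0.034],"fingers":-0.2},
  ],
)

```text
time_s: 16.45
position: [0.4501, 0.222, 0.1305]
ee_rot: [0.706, 0.02, 0.707, -0.02]
ft_force: [-0.4, -0.1, 0.4]
finger_gap: 0.6
```

```bash
python3 - <<'E'
from shot import *
shot('w12')
from goto import *
goto([.451,.221,.019],*down(86.6))
E
```

```text
t 16.5 pos [0.4513 0.221  0.131 ] gap 0.601 F [-0.4 -0.7 -0.2] off [ 1.12e+02 -1.00e-01 -3.00e-01] rot [-0.0014 -0.0002 -0.0005] rows 2.7
```

View pics/w12.png

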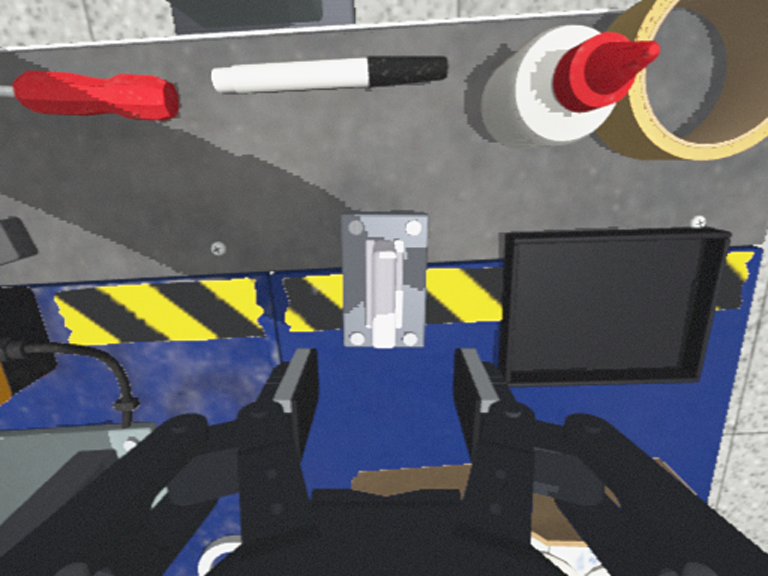

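Call:
step_arm(
  increments=[
    {"offset":[40,-1,0],"rot":[0,0,0],"fingers":-0.2},
    {"offset":[80,-1,0],"rot":[0,0,0],"fingers":-0.2},
    {"offset":[105,-1,0],"rot":[0,0,0],"fingers":-0.2},
    {"offset":[112,-1,0],"rot":[0,0,0],"fingers":-0.2},
    {"offset":[112,-1,0],"rot":[0,0,0],"fingers":-0.2},
    {"offset":[112,-1,0],"rot":[0,0,0],"fingers":1},
    {"offset":[112,-1,0],"rot":[0,0,0],"fingers":1},
    {"offset":[112,-1,0],"rot":[0,0,0],"fingers":1},
    {"offset":[112,-1,0],"rot":[0,0,0],"fingers":1},
    {"offset":[112,-1,0],"rot":[0,0,0],"fingers":1},
    {"offset":[112,-1,0],"rot":[0,0,0],"fingers":1},
  ],
  squeeze=50,
)

```text
time_s: 17.42
position: [0.4527, 0.2207, 0.0208]
ee_rot: [0.708, 0.022, 0.706, -0.021]
ft_force: [-1.0, -1.0, 8.7]
finger_gap: 0.156
```

```bash
python3 - <<'E'
from plan import *
from scipy.optimize import least_squares
deckgoto(.125,0,.1)
p=pickle.load(open('w12.pkl','rb'))
Q=lambda a:(np.array(a)+.5)/1.5-.5
for z in(.02,.014):
    c=[onz(p,Q(q),z) for q in [(503,233),(733,230),(707,382),(502,385)]]
    c=np.array(c);print(c.round(4).tolist(),np.linalg.norm(c-np.roll(c,-1,0),axis=1),c.mean(0))
c=[onz(p,Q(q),.008) for q in [(343,214),(428,213),(425,347),(344,347)]];print(np.mean(c,0))
E
```

```text
t 17.42 pos [0.4527 0.2207 0.0208] gap 0.156 F [-1.  -1.   8.7] off [-235.2 -295.6  183.5] rot [1.4684 0.3377 0.3071] rows 12.3
[[0.4202, 0.2958, 0.02], [0.4264, 0.4377, 0.02], [0.5327, 0.4403, 0.02], [0.527, 0.2981, 0.02]] [0.142  0.1063 0.1423 0.1068] [0.4766 0.368  0.02  ]
[[0.4214, 0.2974, 0.014], [0.4277, 0.4427, 0.014], [0.5365, 0.4454, 0.014], [0.5307, 0.2998, 0.014]] [0.1454 0.1089 0.1456 0.1093] [0.4791 0.3713 0.014 ]
[0.4524 0.2207 0.008 ]
```

Call:
step_arm(
  increments=[
    {"offset":[-40,0,0],"rot":[0,0,0],"fingers":1},
    {"offset":[-80,0,0],"rot":[0,0,0],"fingers":1},
    {"offset":[-118,-15,10],"rot":[0.12,0.03,0.025],"fingers":1},
    {"offset":[-150,-35,20],"rot":[0.24,0.055,0.05],"fingers":1},
    {"offset":[-180,-60,35],"rot":[0.36,0.083,0.075],"fingers":1},
    {"offset":[-205,-88,50],"rot":[0.48,0.11,0.1],"fingers":1},
    {"offset":[-225,-118,70],"rot":[0.6,0.138,0.126],"fingers":1},
    {"offset":[-238,-150,90],"rot":[0.72,0.166,0.15],"fingers":1},
    {"offset":[-242,-185,110],"rot":[0.84,0.193,0.176],"fingers":1},
    {"offset":[-242,-220,132],"rot":[0.96,0.22,0.2],"fingers":1},
    {"offset":[-240,-255,155],"rot":[1.08,0.248,0.226],"fingers":1},
    {"offset":[-238,-288,175],"rot":[1.2,0.276,0.25],"fingers":1},
  ],
)

```text
time_s: 18.42
position: [0.6098, -0.0808, 0.2596]
ee_rot: [0.472, 0.501, 0.647, -0.328]
ft_force: [1.4, -0.5, -3.1]
finger_gap: 0.152
```

```bash
python3 -c "
from plan import *
deckgoto(.125,0,.06)"
```

```text
t 18.42 pos [ 0.6098 -0.0808  0.2596] gap 0.152 F [ 1.4 -0.5 -3.1] off [41.1  7.8  5.6] rot [0.2683 0.0639 0.0553] rows 2.3
```

Call:
step_arm(
  increments=[
    {"offset":[0,7.5,5.5],"rot":[0.12,0.03,0.025],"fingers":1},
    {"offset":[0,7.5,5.5],"rot":[0.24,0.058,0.049],"fingers":1},
    {"offset":[20,7.5,5.5],"rot":[0.268,0.064,0.055],"fingers":1},
    {"offset":[41,7.5,5.5],"rot":[0.268,0.064,0.055],"fingers":1},
    {"offset":[41,7.5,5.5],"rot":[0.268,0.064,0.055],"fingers":1},
    {"offset":[41,7.5,5.5],"rot":[0.268,0.064,0.055],"fingers":1},
  ],
)

```text
time_s: 18.92
position: [0.6154, -0.0693, 0.2194]
ee_rot: [0.389, 0.586, 0.599, -0.382]
ft_force: [-0.2, -0.7, -1.4]
finger_gap: 0.152
```

```bash
python3 - <<'E'
from shot import *
shot('w13')
from plan import *
deckgoto(.125,0,.0225)
E
```

```text
t 18.97 pos [ 0.6164 -0.0697  0.2205] gap 0.157 F [ 0.6  0.5 -2.5] off [38.4  0.3  0.4] rot [0.0011 0.     0.0002] rows 0.9
```

View pics/w13.png

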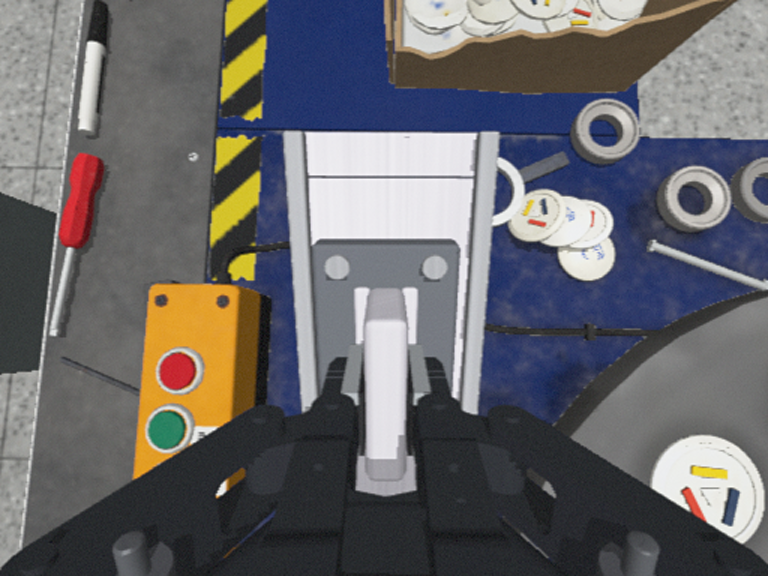

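Centred again. Lowering.

Call:
step_arm(
  increments=[
    {"offset":[20,0,0],"rot":[0,0,0],"fingers":1},
    {"offset":[32,0,0],"rot":[0,0,0],"fingers":1},
    {"offset":[37,0,0],"rot":[0,0,0],"fingers":1},
    {"offset":[38.5,0,0],"rot":[0,0,0],"fingers":1},
    {"offset":[38.5,0,0],"rot":[0,0,0],"fingers":1},
  ],
)

```text
time_s: 19.38
position: [0.6162, -0.054, 0.1855]
ee_rot: [0.39, 0.587, 0.598, -0.382]
ft_force: [0.4, 0.1, -2.0]
finger_gap: 0.153
```

Call:
step_arm(
  increments=[
    {"offset":[1.5,0,0],"rot":[0,0,0],"fingers":1},
    {"offset":[1.5,0,0],"rot":[0,0,0],"fingers":1},
  ],
)

```text
time_s: 19.55
position: [0.6167, -0.0537, 0.1847]
ee_rot: [0.39, 0.587, 0.598, -0.382]
ft_force: [-0.7, 0.1, -3.1]
finger_gap: 0.152
```

Call:
step_arm(
  increments=[
    {"offset":[1.2,0,0],"rot":[0,0,0],"fingers":1},
    {"offset":[1.2,0,0],"rot":[0,0,0],"fingers":1},
  ],
)

```text
time_s: 19.72
position: [0.617, -0.0536, 0.1841]
ee_rot: [0.39, 0.587, 0.598, -0.382]
ft_force: [0.2, -1.0, -1.4]
finger_gap: 0.158
```

```bash
python3 -c "
from plan import *
from plant import robot
o=robot.get_obs();print(r.inv().apply(o['position']-v[:3]),o['ft_force'],o['time_s'])"
```

```text
[ 0.1254 -0.0006  0.021 ] [ 0.1953 -1.0218 -1.3543] 19.7167
```

Call:
step_arm(
  increments=[
    {"offset":[0.4,0,0],"rot":[0,0,0],"fingers":1},
    {"offset":[0.4,0,0],"rot":[0,0,0],"fingers":-0.5},
    {"offset":[0.4,0,0],"rot":[0,0,0],"fingers":-0.5},
    {"offset":[0.4,0,0],"rot":[0,0,0],"fingers":-0.5},
    {"offset":[0.4,0,0],"rot":[0,0,0],"fingers":-0.5},
    {"offset":[0.4,0,0],"rot":[0,0,0],"fingers":-0.5},
    {"offset":[0.4,0,0],"rot":[0,0,0],"fingers":-0.5},
    {"offset":[0.4,0,0],"rot":[0,0,0],"fingers":-0.5},
    {"offset":[0.4,0,0],"rot":[0,0,0],"fingers":-0.5},
    {"offset":[0.4,0,0],"rot":[0,0,0],"fingers":-0.5},
  ],
)

```text
time_s: 20.55
position: [0.617, -0.0534, 0.1837]
ee_rot: [0.39, 0.587, 0.598, -0.382]
ft_force: [-0.0, -0.0, 0.6]
finger_gap: 0.751
```

```bash
python3 look.py 14
```

```text
(no output)
```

View pics/L14.png

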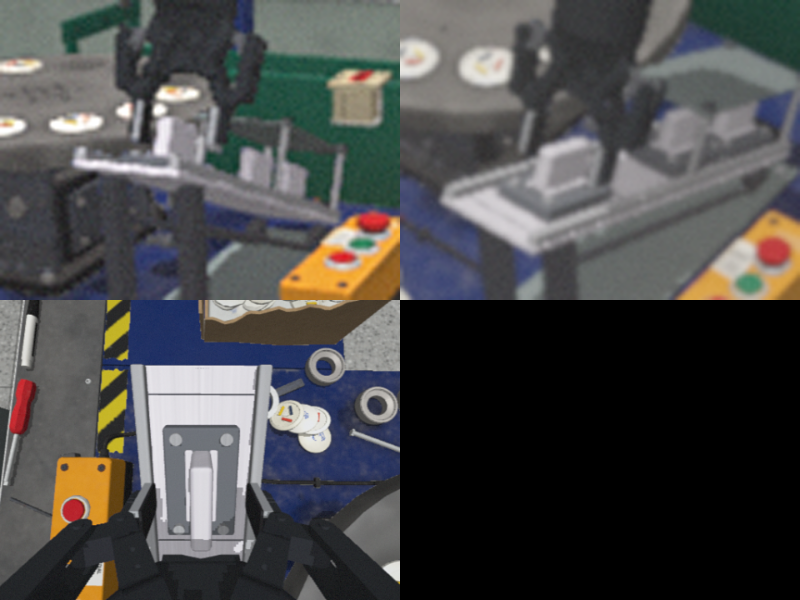

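Shoe A stays put. I'll wait a little longer to confirm, then regrip.

Call:
step_arm(
  increments=[
    {"offset":[0,0,0],"rot":[0,0,0],"fingers":-0.5},
    {"offset":[0,0,0],"rot":[0,0,0],"fingers":-0.5},
    {"offset":[0,0,0],"rot":[0,0,0],"fingers":-0.5},
    {"offset":[0,0,0],"rot":[0,0,0],"fingers":-0.5},
    {"offset":[0,0,0],"rot":[0,0,0],"fingers":-0.5},
    {"offset":[0,0,0],"rot":[0,0,0],"fingers":-0.5},
    {"offset":[0,0,0],"rot":[0,0,0],"fingers":-0.5},
    {"offset":[0,0,0],"rot":[0,0,0],"fingers":-0.5},
  ],
)

```text
time_s: 21.37
position: [0.6171, -0.0534, 0.1837]
ee_rot: [0.39, 0.587, 0.598, -0.382]
ft_force: [-0.0, -0.3, 0.7]
finger_gap: 0.752
```

```bash
python3 - <<'E'
from shot import *
from h import *
a=pickle.load(open('w14.pkl','rb'))['color'].astype(int);b=shot('w15')['color'].astype(int)
print(abs(a-b)[190:330,200:310].mean(),abs(a-b)[20:90,350:500].mean())
E
```

```text
1.6611038961038962 2.272634920634921
```

Call:
step_arm(
  increments=[
    {"offset":[0,0,0],"rot":[0,0,0],"fingers":1},
    {"offset":[0,0,0],"rot":[0,0,0],"fingers":1},
    {"offset":[0,0,0],"rot":[0,0,0],"fingers":1},
    {"offset":[0,0,0],"rot":[0,0,0],"fingers":1},
    {"offset":[0,0,0],"rot":[0,0,0],"fingers":1},
    {"offset":[0,0,0],"rot":[0,0,0],"fingers":1},
    {"offset":[0,0,0],"rot":[0,0,0],"fingers":1},
  ],
  squeeze=50,
)

```text
time_s: 22.0
position: [0.6172, -0.0535, 0.1838]
ee_rot: [0.39, 0.587, 0.598, -0.382]
ft_force: [-0.1, -1.3, 0.0]
finger_gap: 0.155
```

```bash
python3 -c "
from plan import *
goto([.477,.367,.2],*down(-2.5))"
```

```text
t 22.0 pos [ 0.6172 -0.0535  0.1838] gap 0.155 F [-0.1 -1.3  0. ] off [ 156.  -132.3 -393.7] rot [ 0.0619 -0.4162  0.0107] rows 10.6
```

Call:
step_arm(
  increments=[
    {"offset":[-30,0,0],"rot":[0,0,0],"fingers":1},
    {"offset":[-65,-5,-15],"rot":[0,0,0],"fingers":1},
    {"offset":[-80,-15,-50],"rot":[0,0,0],"fingers":1},
    {"offset":[-80,-30,-88],"rot":[0,0,0],"fingers":1},
    {"offset":[-70,-45,-124],"rot":[0,0,0],"fingers":1},
    {"offset":[-55,-55,-160],"rot":[0.01,-0.05,0],"fingers":1},
    {"offset":[-35,-65,-193],"rot":[0.02,-0.12,0],"fingers":1},
    {"offset":[-10,-75,-223],"rot":[0.03,-0.2,0.01],"fingers":1},
    {"offset":[15,-85,-253],"rot":[0.04,-0.27,0.01],"fingers":1},
    {"offset":[40,-95,-284],"rot":[0.05,-0.34,0.01],"fingers":1},
    {"offset":[65,-105,-314],"rot":[0.06,-0.4,0.01],"fingers":1},
    {"offset":[90,-114,-342],"rot":[0.062,-0.416,0.011],"fingers":1},
  ],
)

```text
time_s: 23.0
position: [0.4943, 0.2976, 0.2395]
ee_rot: [0.491, 0.51, 0.489, -0.51]
ft_force: [0.7, 0.7, -2.0]
finger_gap: 0.151
```

```bash
python3 -c "
from plan import *
goto([.477,.34,.16],*down(-2.5))"
```

```text
t 23.0 pos [0.4943 0.2976 0.2395] gap 0.151 F [ 0.7  0.7 -2. ] off [ 79.4 -19.1 -41.8] rot [ 0.0034  0.0014 -0.0015] rows 2.2
```

Call:
step_arm(
  increments=[
    {"offset":[25,-10,-25],"rot":[0,0,0],"fingers":1},
    {"offset":[60,-19,-50],"rot":[0,0,0],"fingers":1},
    {"offset":[85,-19,-68],"rot":[0,0,0],"fingers":1},
    {"offset":[90,-19,-68],"rot":[0,0,0],"fingers":1},
    {"offset":[90,-19,-68],"rot":[0,0,0],"fingers":1},
    {"offset":[90,-19,-68],"rot":[0,0,0],"fingers":1},
  ],
)

```text
time_s: 23.5
position: [0.4784, 0.3654, 0.1493]
ee_rot: [-0.491, -0.51, -0.489, 0.51]
ft_force: [0.8, -0.4, -1.6]
finger_gap: 0.158
```

```bash
python3 - <<'E'
from shot import *
shot('w16')
from goto import *
goto([.477,.367,.03],*down(-2.5))
E
```

```text
t 23.55 pos [0.4792 0.3654 0.1502] gap 0.16 F [-0.3 -0.3 -2.2] off [120.2  -2.5  -1.7] rot [ 0.0019  0.0014 -0.0025] rows 2.9
```

View pics/w16.png

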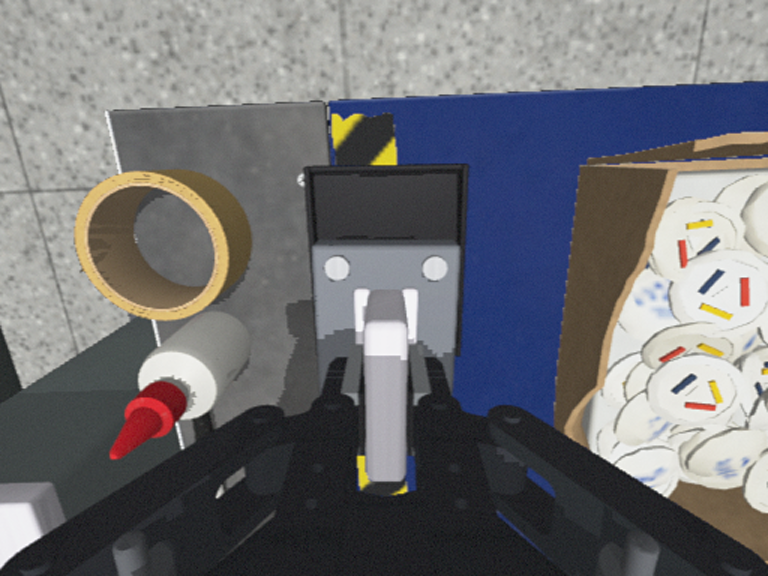

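```bash
python3 - <<'E'
from h import *
p=pickle.load(open('w16.pkl','rb'));p3=pickle.load(open('w3.pkl','rb'));q=pickle.load(open('w12.pkl','rb'))
Q=lambda a:(np.array(a)+.5)/1.5-.5
print('2view corners',tri([p,q],[Q((305,167)),Q((733,230))]),tri([p,q],[Q((468,164)),Q((707,382))]))
print('near corners w3+w12',tri([p3,q],[Q((660,12)),Q((503,233))]),tri([p3,q],[Q((624,200)),Q((502,385))]))
for z in(.02,.013): 
  a,b=onz(p,Q((305,167)),z),onz(p,Q((468,164)),z);print(z,a,b,np.linalg.norm(a-b))
E
```

```text
2view corners [0.42772196 0.43849138 0.01836583] [0.53076329 0.43610409 0.02445972]
near corners w3+w12 [0.42237557 0.29889929 0.01549739] [0.52852232 0.29758953 0.01519464]
0.02 [0.42909916 0.4380803  0.02      ] [0.53238772 0.43560151 0.02      ] 0.10331830659458976
0.013 [0.42777815 0.43799697 0.013     ] [0.53373289 0.43545419 0.013     ] 0.1059852537781891
```

Call:
step_arm(
  increments=[
    {"offset":[40,-1.5,-2],"rot":[0,0,0],"fingers":1},
    {"offset":[80,-1.5,-2],"rot":[0,0,0],"fingers":1},
    {"offset":[105,-1.5,-2],"rot":[0,0,0],"fingers":1},
    {"offset":[118,-1.5,-2],"rot":[0,0,0],"fingers":1},
    {"offset":[121,-1.5,-2],"rot":[0,0,0],"fingers":1},
    {"offset":[121,-1.5,-2],"rot":[0,0,0],"fingers":1},
  ],
)

```text
time_s: 24.05
position: [0.479, 0.3671, 0.0301]
ee_rot: [0.49, 0.511, 0.488, -0.51]
ft_force: [-0.7, 0.6, -2.2]
finger_gap: 0.154
```

Call:
step_arm(
  increments=[
    {"offset":[2,0,0],"rot":[0,0,0],"fingers":1},
    {"offset":[2,0,0],"rot":[0,0,0],"fingers":1},
  ],
)

```text
time_s: 24.22
position: [0.4805, 0.368, 0.0302]
ee_rot: [0.49, 0.513, 0.488, -0.509]
ft_force: [-0.2, -0.1, -2.2]
finger_gap: 0.152
```

Call:
step_arm(
  increments=[
    {"offset":[1.5,0,0],"rot":[0,0,0],"fingers":1},
    {"offset":[1.5,0,0],"rot":[0,0,0],"fingers":1},
  ],
)

```text
time_s: 24.38
position: [0.4815, 0.3687, 0.0301]
ee_rot: [0.49, 0.514, 0.487, -0.508]
ft_force: [0.2, 0.4, -1.5]
finger_gap: 0.156
```

Call:
step_arm(
  increments=[
    {"offset":[4,-3,1],"rot":[0,0,0],"fingers":1},
    {"offset":[4,-3,1],"rot":[0,0,0],"fingers":1},
    {"offset":[4,-3,1],"rot":[0,0,0],"fingers":1},
  ],
)

```text
time_s: 24.63
position: [0.4781, 0.3677, 0.026]
ee_rot: [0.49, 0.513, 0.488, -0.508]
ft_force: [0.1, 0.3, -2.1]
finger_gap: 0.153
```

Call:
step_arm(
  increments=[
    {"offset":[3,0,0],"rot":[0,0,0],"fingers":1},
    {"offset":[3,0,0],"rot":[0,0,0],"fingers":1},
    {"offset":[3,0,0],"rot":[0,0,0],"fingers":1},
  ],
)

```text
time_s: 24.88
position: [0.4786, 0.3682, 0.0246]
ee_rot: [0.491, 0.514, 0.487, -0.508]
ft_force: [-1.6, -3.2, 11.1]
finger_gap: 0.152
```

Contact at z ≈ 0.025, as expected. I'll relax and release.

Call:
step_arm(
  increments=[
    {"offset":[-1,0,0],"rot":[0,0,0],"fingers":1},
    {"offset":[-1,0,0],"rot":[0,0,0],"fingers":0.1},
    {"offset":[-1,0,0],"rot":[0,0,0],"fingers":0.1},
    {"offset":[-1,0,0],"rot":[0,0,0],"fingers":0.1},
    {"offset":[-1,0,0],"rot":[0,0,0],"fingers":0.1},
    {"offset":[-30,0,0],"rot":[0,0,0],"fingers":0.1},
    {"offset":[-70,0,0],"rot":[0,0,0],"fingers":0.1},
    {"offset":[-110,0,0],"rot":[0,0,0],"fingers":0.1},
    {"offset":[-140,0,0],"rot":[0,0,0],"fingers":0.1},
    {"offset":[-150,0,0],"rot":[0,0,0],"fingers":0.1},
    {"offset":[-150,0,0],"rot":[0,0,0],"fingers":0.1},
  ],
)

```text
time_s: 25.8
position: [0.4785, 0.3693, 0.1778]
ee_rot: [0.491, 0.516, 0.487, -0.506]
ft_force: [0.5, 0.6, -0.4]
finger_gap: 0.449
```

```bash
python3 - <<'E'
from shot import *
w=shot('w17',f=1);c=shot('c17','scene',1);s=shot('s17','side',1)
import numpy as np
im=np.zeros((600,800,3),np.uint8)
im[:300,:400]=cv2.resize(w['color'],(400,300));im[:300,400:]=cv2.resize(c['color'][70:340,140:500],(400,300));im[300:,:400]=cv2.resize(s['color'][120:370,120:420],(400,300));im[300:,400:]=cv2.resize(c['color'][80:170,215:335],(400,300))
cv2.imwrite('pics/F.png',im);print(robot.get_obs()['time_s'])
E
```

```text
25.95
```

View pics/F.png

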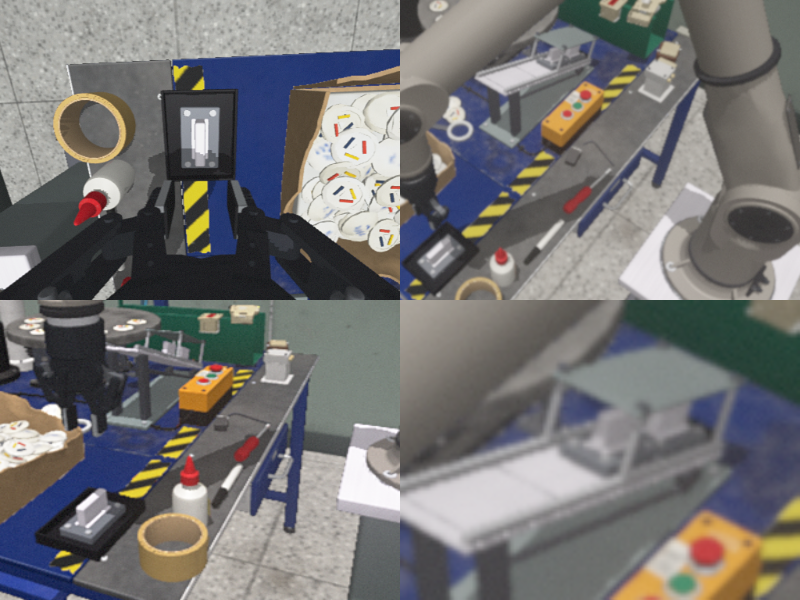

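The reject tray holds the worn shoe flat with its web up. Both good shoes sit under the guard against the stop, and the bystanders are where they were. I'm handing the job in.

```bash
python3 -c "
from plant import robot
print(robot.finish_job(),robot.get_obs()['time_s'])"
```

```text
the job is handed in; nothing more can be done
the job is handed in; nothing more can be done
```

I slip-tested all three shoes one at a time at the test place. The first two (the one nearest the ramp, then the one nearest the robot) slid down by themselves and stayed under the guard. The third stayed put for over 1.5 s after release, so I regripped it and set it flat, web up, in the reject tray.

The last pictures, at about 26 s, showed two shoes under the guard, the worn shoe lying centred in the tray and the gripper clear. The tape roll and glue bottle were in place. The marker pen and battery also looked undisturbed in those views, but I judged all four by eye and did not measure them again. The highest wrist force I read was about 12 N.

One check disagreed: the wrist-camera fits put the shoes about 7 mm and the deck about 5 mm too low. I relied on touch for the final heights on the deck and in the tray, creeping down until the force changed and easing off before letting go.

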